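# Carry a top-heavy tilting antenna to the field-probe dock, keeping it upright

### The arm

A 6-joint arm with a two-finger parallel gripper is mounted at the origin on the work surface. World frame = base frame: x ahead of the robot, y to its left, z up, the work surface at z = 0. Lengths are in m, angles in rad, forces in N, time in s.
With the tool pointing down it reaches from about 0.3 to 0.85 m from the base axis. Payload 4.2 kg.
Tool frame: the origin (TCP) lies between the finger pads; the fingertips stand 14 mm ahead of it and the grasp point (between the pads) lies 5 mm behind it; z points along the fingers, y is the line along which they close (so a half turn about z gives the same grasp; the last joint's range is limited). The gripper opens to 91 mm and grips with 3 to 60 N. Pads are 32 mm wide; open, the fingers measure 118 mm over their backs; the gripper's body (76 mm by 178 mm) begins 60 mm behind the grasp point.
Start: joints at [1.101, 0.32, 1.565, -0, 1.257, -0.02], TCP at [0.25, 0.518, 0.228] pointing down, gripper open.
Joint ranges: [-3.11, 3.11], [-0.84, 2.01], [0.21, 2.61], [-1.34, 4.49], [0.05, 2.63], [-2.56, 2.56]. Speed limits (rad/s): [2.57, 2.57, 3.14, 3.14, 3.14, 3.14].

### API

Orientations are given as a unit quaternion [w, x, y, z].
In Python, from rig import env gives the robot as it stands.
- The arm moves only by the tool drive_tool, never from a script. Its argument "deltas" is a list of rows, each an object with "jaw": the opening, from -1 (shut) to 1 (fully open); "slide": the shift along the world's x, y, z in units of 0.025 m (1.0 is 0.025 m), a list of three; "rotation": the turn, a rotation vector about the world's x, y, z in units of 6 degrees (1.0 is 6 degrees), a list of three. A call has 1 to 5 rows; each row shifts and turns the commanded pose from where the row before left it; what a row does not reach is not made up. A row lasts 1/12 s, in which the tool goes at most 41.7 mm and 7.16 degrees, less where a joint would pass 70% of its speed; a pose out of reach is approached as far as the arm can. A call with a number of a shift or a turn outside -1 to 1 is refused whole. A call with a gripper value outside its range is refused whole. The fingers move at their own pace and stop on an object; "grip_force" is the grip in N (left out, the last holds). Time passes only in rows, so rows that do not move let the fingers close. It gives the time, the measured TCP pose, the force, the opening and the grip force at its end, in the units of the state.
- env.state(): the state, without advancing time (a new reading comes with each control period).
- env.camera(name): name is "scene" or "top" or "wrist"; returns a dict with "frame" (400x640x3 uint8, red, green, blue), "fovy" (degrees; the focal length in pixels is half the picture's height over the tangent of half this angle, whatever the lens; pixels are square), "cx", "cy" (the principal point, pixels), "eye" and "orientation" of the camera in the world; the wrist camera has in their place "mount" (4x4, takes a point from camera to tool coordinates, whose origin is the TCP and whose axes are the flange's). Camera axes: x right, y up, looking along -z (the intrinsics and any distortion apply to the point x, -y, -z); pixel columns grow to the right and rows downward; lengths in m; the calibration is good to about 2 mm. A picture is of the moment at which its call begins: read the wrist's pose just before it. There is no depth.
- env.job_done(): hands the job in; it is judged then, once.
The state is a dict: "t": time; "joint_pos": joint angles; "joint_velocities": joint speeds; "joint_efforts": joint torques, N m; "eef_pos": TCP position; "ee_rot": TCP orientation; "force": force on the tool from outside, world axes, zero at the start; "torque": the same for the moment, N m; "grip_width": finger opening in m; "grip_force": force on a finger pad.
Only numpy, scipy, OpenCV 4.12 (cv2) and the standard library are available. Lean on these libraries where they do the work, as an engineer would, in place of code of your own. Each camera call takes 0.05 s, during which the arm holds its last target. There are 200 camera calls.

### The job

Take the tilting test antenna by the orange grip of its mount out of the grey parking dock, carry it to the blue probe dock with the white field probe, and hold it there, raised clear above that dock's yellow fork and free, upright and close over its place for at least 4 seconds so that the probe can take its reading. Then set it squarely down in the blue dock with its brass weight between the fork's cheeks and let go. The antenna is top-heavy on a hinge spring too weak to hold it and falls over by itself: from lift-off to the end never let it tip towards its stops, never touch the antenna itself, do not slam the mount down, and leave everything else on the desk alone.

Things in the scene. Friction and masses are not known exactly. Their poses are not given: they have to be found in the camera images.
- mount: The carried mount, 0.58 kg nominal: a flat aluminium bar 205 x 60 x 10 mm (x -115 to +90), black battery box on it (x -115 to -47, 56 wide, top z 52 mm), orange grip block (x = y = 0) and bearing post (x 90 to 102, 24 wide, top z 118). Origin: below the centre of the grip block, at the underside. x points from the grip to the antenna, z up. With the antenna it balances about the grip.
- mount_grip (a point): The point to grip on the orange grip block, on its axis at mount z 70 mm. The block is 40 along mount x, 30 along y (grip across these 30 mm, from above), from z 10 to 90 mm. Site axes = mount axes.
- antenna: The antenna on a hinge along the mount's x; origin: the pivot, at mount x 130, y 0, z 105 mm. Axes parallel to the mount's at zero lean, z up the mast; turning about +x moves the top to -y. Mast 8 mm thick, z -70 to 135; bar along y at z 30 with copper end coils (24 mm thick) out to y +-145. 0.288 kg nominal (+-7 %), inertia 0.00357 kg m2 about the hinge, centre of mass 21.0 mm above it.
- antenna_top (a point): Middle of the red top coil's top face, 165 mm above the pivot (coil 36 mm diameter, 30 high). The hinge spring (0.045 N m/rad) is too weak to hold it: lean'' = 4.02 lean + 12.60 roll - 1.69 a nominally (time constant 0.50 s), lean and roll = tilts of the antenna's and mount's z towards mount +y, a = the pivot's acceleration along mount y. Stops at +-0.4 rad.
- antenna_weight (a point): Centre of the antenna's brass counterweight, 75 mm below the pivot at zero lean: a cylinder of 28 mm diameter lying along x, 26 mm long. In a seated mount it lies between the fork's cheeks with 2 mm of play each side, so the antenna leans about 0.03 rad to one side. With the mount lifted 46 mm or more it is clear of the fork.
- park_dock: The grey parking dock, fixed on the desk, where the antenna starts: plate 310 x 120 x 8 mm (dock x -135 to 175), its top is the seat, z 8 mm. Origin: on the desk, below the seated mount's origin; a seated mount has the dock's axes and stands at dock x = y = 0, z = 8 mm. White lines mark the mount's place.
- park_dock_fork (a point): The parking dock's black fork, dock x 130 mm, 28 mm thick along x: two cheeks 32 mm apart along y, upright to this point's height (54 mm above the desk), then flaring at 45 degrees to 60 mm apart at the top, 68 mm above the desk.
- probe_dock: The blue probe dock, fixed on the desk: same plate, seat, axes and white lines as the parking dock. Origin: on the desk, where the mount's origin belongs (mount x along dock x, underside at z 8 mm). Beyond the fork, at dock x 175 to 225 mm, it carries a white field-probe box 100 mm wide, top at z 83 mm (91 with its brass stud).
- probe_dock_fork (a point): The probe dock's yellow fork, shaped and placed like the parking dock's: midway between the cheeks (32 mm apart), at their top edge 54 mm above the desk, where the flare begins.
- headphones: Bystander: black headphones lying on the desk at the robot's left, about 190 x 170 mm, 28 mm high. Origin: between the ear cups, underside.
- mouse: Bystander: black computer mouse, 58 mm across, 32 mm high. Origin: centre of the underside.
- mug: Bystander: blue mug, 80 mm diameter, 90 mm high. Origin: centre of the underside.
- screwdriver: Bystander: screwdriver lying at the robot's right. Origin: underside, near its middle.
- watt_meter: Bystander: grey watt meter box 70 x 100 x 90 mm. Origin: centre of the underside.
- tape: Bystander: white roll of tape lying flat, 76 mm diameter, 20 mm high. Origin: centre of the underside.

How it is judged:
On the way, in this order (a step that is already met when the one before it is completed fails the run):
1. the mount is lifted clear of the parking dock with the antenna free and upright (height (world z) of mount above 0.052 m and contact force between antenna and anything else below 0.2 N and angle between antenna's own z axis and vertical below 0.2 rad and angle between the z axis of antenna and the z axis of mount, either way round below 0.2 rad), for 0.2 s.
2. held 4 s above the probe dock, at least 44 mm over the seat, within 40 mm of its place and 0.15 rad of its direction, antenna free and within 0.12 rad of upright and of the mount's middle (z of mount in the frame of probe_dock above 0.052 m and horizontal distance between mount and probe_dock below 0.04 m and angle between the x axis of mount and the x axis of probe_dock, either way round below 0.15 rad and contact force between antenna and anything else below 0.2 N and angle between antenna's own z axis and vertical below 0.12 rad and angle between the z axis of antenna and the z axis of mount, either way round below 0.12 rad), for 4 s.
3. seated in the probe dock (horizontal distance between mount and probe_dock below 0.012 m and angle between the x axis of mount and the x axis of probe_dock, either way round below 0.1 rad and z of mount in the frame of probe_dock below 0.012 m and x of antenna_top in the frame of probe_dock above 0.1 m and angle between mount's own z axis and vertical below 0.06 rad and angle between antenna's own z axis and vertical below 0.12 rad and angle between the z axis of antenna and the z axis of mount, either way round below 0.12 rad), for 0.2 s.
At the end, for the whole second after the job is handed in: The mount stands on the blue probe dock's seat (underside within 4 mm of it), within 12 mm of its place and 0.1 rad of the dock's direction, the antenna within 0.12 rad of upright with its weight in the fork, released and at rest (all of step 3 and linear speed of mount below 0.02 m/s and angular speed of antenna below 0.1 rad/s); the robot touches nothing.
It fails at once if the antenna tips more than 0.3 rad (angle between antenna's own z axis and vertical above 0.3 rad or angle between the z axis of antenna and the z axis of mount, either way round above 0.3 rad).
It fails at once if the robot touches the antenna (contact force between any of the arm, the fingers and antenna above 0.5 N).
It fails at once if the mount is slammed onto a dock (over 60 N) (contact force between mount and probe_dock above 60 N or contact force between mount and park_dock above 60 N).
It fails at once if something else on the desk is moved by more than 20 mm (distance of any of headphones, mouse, mug, screwdriver, watt_meter, tape from where it was at the start of the episode above 0.02 m).
It also fails if it takes over 69 s, if anything falls off the work surface, if the arm or the gripper's body presses on something with over 40 N, if the wrist force passes 120 N, or if a joint passes its speed limit or range.

## Working session

There is one attempt and no reset: what is moved stays moved. The work goes in short steps, Python scripts to look and compute and a tool call to move; the robot and the scene stay as the last step left them, time stands still between calls to the robot, and variables do not carry over. Pictures are saved under pics/ and viewed, at most 10 in all, crops included, and the job is handed in when it is done.

Besides the shell and the picture viewer there is one more tool, called after "Call:" in YAML: its name, and indented under it one key for each argument. drive_tool: Moves the arm, as the interface text tells. Its arguments: {"type":"object","properties":{"deltas":{"type":"array"},"grip_force":{"type":"number"}},"required":["deltas"]}

```bash
ls; mkdir -p pics
cat > h.py <<'E'
import numpy as np, cv2
from rig import env
from scipy.spatial.transform import Rotation as R
def rot(q): return R.from_quat(np.roll(q,-1)).as_matrix()
def shot(n,save=None):
    st=env.state(); c=env.camera(n); f=np.asarray(c["frame"])
    if save: cv2.imwrite(f"pics/{save}.png",f[:,:,::-1])
    if n=="wrist":
        T=np.eye(4);T[:3,:3]=rot(st["ee_rot"]);T[:3,3]=st["eef_pos"];T=T@np.array(c["mount"]);c["M"],c["E"]=T[:3,:3],T[:3,3]
    else: c["M"],c["E"]=rot(c["orientation"]),np.array(c["eye"])
    c["f"]=200/np.tan(np.radians(c["fovy"])/2); c["t"]=st["t"]; c["img"]=f
    return c
def ray(c,u,v):
    d=c["M"]@np.array([(u-c["cx"])/c["f"],-(v-c["cy"])/c["f"],-1]); return c["E"],d/np.linalg.norm(d)
def onz(c,u,v,z):
    e,d=ray(c,u,v); return e+d*(z-e[2])/d[2]
def proj(c,p):
    q=c["M"].T@(np.asarray(p)-c["E"]); return np.array([c["cx"]+c["f"]*q[0]/-q[2], c["cy"]-c["f"]*q[1]/-q[2]])
E
python3 - <<'E'
from h import *
for n in ("scene","top","wrist"):
    c=shot(n,n+"0"); print(n,{k:v for k,v in c.items() if k not in("frame","img")})
print(env.state())
E
```

```text
pics
scene {'fovy': 52.86238153526756, 'cx': 319.200426004614, 'cy': 199.54868389594537, 'eye': array([ 1.44705705, -0.31088574,  1.0209884 ]), 'orientation': array([0.7315613 , 0.32362539, 0.24504021, 0.54775904]), 'M': array([[ 0.27983067, -0.64283617,  0.71306133],
       [ 0.9600411 ,  0.19045329, -0.20505764],
       [-0.00398641,  0.7419496 ,  0.67044381]]), 'E': array([ 1.44705705, -0.31088574,  1.0209884 ]), 'f': np.float64(402.3472770633299), 't': 0.0}
top {'fovy': 49.991655715419355, 'cx': 314.2024929366477, 'cy': 195.163709137497, 'eye': array([ 0.28521548, -0.02781926,  1.49023351]), 'orientation': array([ 0.71367273,  0.07437538, -0.06989684, -0.69300359]), 'M': array([[ 0.02972092,  0.97875831, -0.20285175],
       [-0.99955273,  0.02842866, -0.00928183],
       [-0.00331787,  0.20303689,  0.97916547]]), 'E': array([ 0.28521548, -0.02781926,  1.49023351]), 'f': np.float64(428.9829366961142), 't': 0.05}
wrist {'fovy': 66.35860233865132, 'cx': 318.75812221875276, 'cy': 200.8832105371771, 'mount': array([[-8.41894546e-05,  9.58772615e-01,  2.84174359e-01,
         8.041685
[... 517 characters left out ...]
': 0.15, 'joint_pos': array([ 1.10097629e+00,  3.20147281e-01,  1.56536191e+00, -3.81417393e-06,
        1.25742064e+00, -2.00296445e-02]), 'joint_velocities': array([ 0.0001834 , -0.00238168, -0.00458592,  0.00055762, -0.00101991,
       -0.00046371]), 'joint_efforts': array([ 1.17772015e-04, -4.12771761e+01, -2.32154793e+01,  7.28842732e-02,
        4.33299551e-02, -9.51216475e-05]), 'eef_pos': array([0.24985245, 0.51748695, 0.22732645]), 'ee_rot': array([-1.60363049e-04,  2.23003577e-01,  9.74817397e-01, -6.49079112e-04]), 'force': array([-0.45391008,  0.02402413,  0.56521507]), 'torque': array([-0.01050157,  0.02313059,  0.0124601 ]), 'grip_force': 0.0, 'grip_width': 0.09119647129287552}
```

View pics/scene0.png

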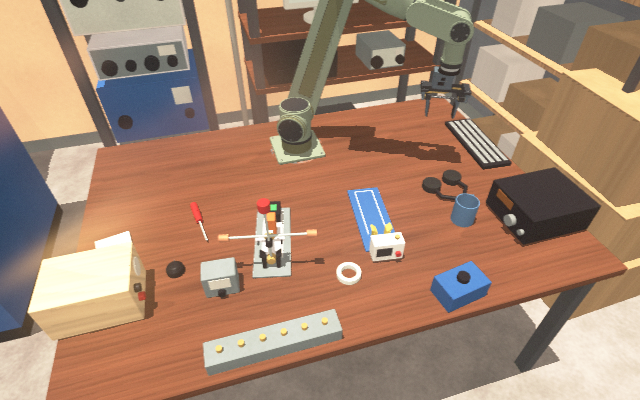

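View pics/top0.png

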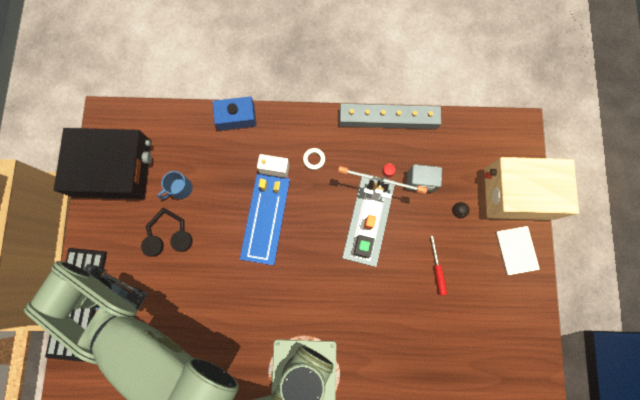

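```bash
cat > loc.py <<'E'
from h import *
def big(m):
    n,l,s,ce=cv2.connectedComponentsWithStats(m.astype(np.uint8)); i=1+np.argmax(s[1:,4]); return l==i,ce[i],s[i]
E
python3 - <<'E'
from loc import *
I=cv2.imread("pics/top0.png"); c=shot("top")
H=cv2.cvtColor(I,cv2.COLOR_BGR2HSV); h,s,v=[H[:,:,i].astype(int) for i in range(3)]
roi=np.zeros(h.shape,bool); roi[165:270,230:300]=1
m,_,st=big((h>95)&(h<125)&(s>120)&roi)
ys,xs=np.nonzero(m); P=np.array([onz(c,x,y,.008)[:2] for x,y in zip(xs,ys)],np.float32)
print("probe",cv2.minAreaRect(P), st); print(cv2.boxPoints(cv2.minAreaRect(P)))
roi[:]=0; roi[160:270,335:405]=1
m,_,st=big((s<70)&roi&(v>60)); ys,xs=np.nonzero(m); P=np.array([onz(c,x,y,.008)[:2] for x,y in zip(xs,ys)],np.float32)
print("park",cv2.minAreaRect(P),st);print(cv2.boxPoints(cv2.minAreaRect(P)))
m,ce,st=big((h>5)&(h<18)&(s>190)&(v>200)&roi); print("orange",ce,st,onz(c,*ce,.098))
E
python3 -c "
import cv2;I=cv2.imread('pics/top0.png');cv2.imwrite('pics/crop1.png',cv2.resize(I[145:275,225:450],None,fx=3.5,fy=3.5,interpolation=2))"
```

```text
probe ((0.5063259601593018, 0.15604007244110107), (0.11742953211069107, 0.30640754103660583), 82.24069213867188) [ 240  174   49   91 2297]
[[0.34659773 0.11854723]
 [0.65019983 0.07717857]
 [0.6660542  0.19353291]
 [0.3624521  0.23490158]]
park ((0.5177725553512573, -0.20002569258213043), (0.20570828020572662, 0.3141579329967499), 77.72893524169922) [ 342  170   63   97 2813]
[[ 0.34242207 -0.26714486]
 [ 0.64940244 -0.333915  ]
 [ 0.69312304 -0.13290653]
 [ 0.38614267 -0.06613639]]Traceback (most recent call last):
  File "<stdin>", line 11, in <module>
  File "loc.py", line 3, in big
    n,l,s,ce=cv2.connectedComponentsWithStats(m.astype(np.uint8)); i=1+np.argmax(s[1:,4]); return l==i,ce[i],s[i]
                                                                       ~~~~~~~~~^^^^^^^^^
    return _wrapfunc(a, 'argmax', axis=axis, out=out, **kwds)
    return bound(*args, **kwds)
ValueError: attempt to get argmax of an empty sequence
```

View pics/crop1.png

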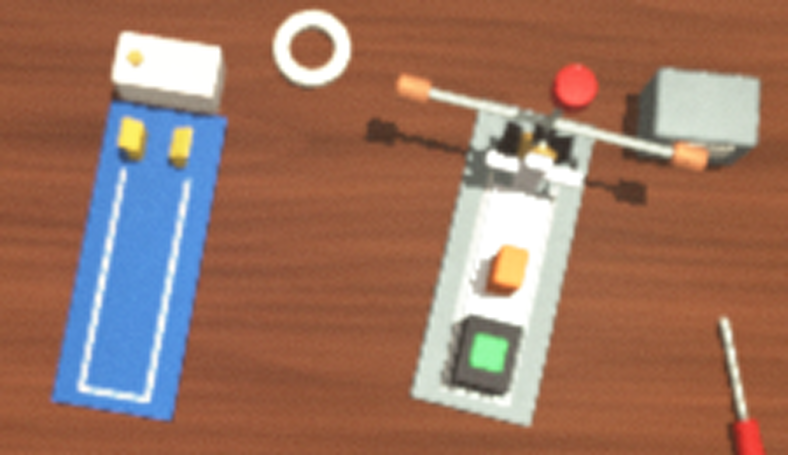

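Run:
```python
from loc import *
c=shot("top")
a,b=onz(c,342.7,258.4,.008),onz(c,377.3,266.4,.008); d=b-a; x=np.array([-d[1],d[0]])/np.hypot(*d[:2]); print(a,b,np.degrees(np.arctan2(x[1],x[0])),(a+b)[:2]/2+.135*x)
print("grip",onz(c,370.1,221.6,.098))
```

```text
[ 0.37413278 -0.11785554  0.008     ] [ 0.35058563 -0.23619165  0.008     ] -11.25402329449824 [ 0.49476337 -0.20337009]
grip [ 0.49067061 -0.2000248   0.098     ]
```

Call:
drive_tool:
  deltas:
    - {"jaw": 1,"slide": [0,-0.5,1],"rotation": [0,0,-1]}
    - {"jaw": 1,"slide": [0,-1,1],"rotation": [0,0,-1]}
    - {"jaw": 1,"slide": [0.5,-1,1],"rotation": [0,0,-1]}
    - {"jaw": 1,"slide": [0.5,-1,1],"rotation": [0,0,-1]}
    - {"jaw": 1,"slide": [0.5,-1,1],"rotation": [0,0,-1]}

```text
t: 0.67
eef_pos: [0.2875, 0.4041, 0.3541]
ee_rot: [0.0, 0.47, 0.883, -0.0]
force: [0.9, 0.2, -0.5]
grip_width: 0.0909
grip_force: 0.0
```

Call:
drive_tool:
  deltas:
    - {"jaw": 1,"slide": [0.3,-1,0],"rotation": [0,0,-1]}
    - {"jaw": 1,"slide": [0.3,-1,0],"rotation": [0,0,-1]}
    - {"jaw": 1,"slide": [0.3,-1,0],"rotation": [0,0,-1]}
    - {"jaw": 1,"slide": [0.3,-1,0],"rotation": [0,0,-1]}
    - {"jaw": 1,"slide": [0.3,-1,0],"rotation": [0,0,-1]}

```text
t: 1.08
eef_pos: [0.325, 0.279, 0.353]
ee_rot: [0.0, 0.682, 0.731, 0.0]
force: [0.3, -0.7, -0.1]
grip_width: 0.0909
grip_force: 0.0
```

Call:
drive_tool:
  deltas:
    - {"jaw": 1,"slide": [0.3,-1,0],"rotation": [0,0,-1]}
    - {"jaw": 1,"slide": [0.3,-1,0],"rotation": [0,0,-1]}
    - {"jaw": 1,"slide": [0.3,-1,0],"rotation": [0,0,-1]}
    - {"jaw": 1,"slide": [0.3,-1,0],"rotation": [0,0,-1]}
    - {"jaw": 1,"slide": [0.3,-1,0],"rotation": [0,0,-1]}

```text
t: 1.5
eef_pos: [0.3625, 0.154, 0.353]
ee_rot: [0.0, 0.848, 0.529, 0.0]
force: [1.0, -0.1, 0.5]
grip_width: 0.0912
grip_force: 0.0
```

Call:
drive_tool:
  deltas:
    - {"jaw": 1,"slide": [0.35,-0.95,0],"rotation": [0,0,-0.84]}
    - {"jaw": 1,"slide": [0.35,-0.95,0],"rotation": [0,0,-0.84]}
    - {"jaw": 1,"slide": [0.35,-0.95,0],"rotation": [0,0,-0.84]}
    - {"jaw": 1,"slide": [0.35,-0.95,0],"rotation": [0,0,-0.84]}
    - {"jaw": 1,"slide": [0.35,-0.95,0],"rotation": [0,0,-0.84]}

```text
t: 1.92
eef_pos: [0.4063, 0.0353, 0.353]
ee_rot: [0.0, 0.943, 0.332, 0.0]
force: [-0.2, 0.4, -0.4]
grip_width: 0.0912
grip_force: 0.0
```

Call:
drive_tool:
  deltas:
    - {"jaw": 1,"slide": [0.35,-0.95,0],"rotation": [0,0,-0.84]}
    - {"jaw": 1,"slide": [0.35,-0.95,0],"rotation": [0,0,-0.84]}
    - {"jaw": 1,"slide": [0.35,-0.95,0],"rotation": [0,0,-0.84]}
    - {"jaw": 1,"slide": [0.35,-0.95,0],"rotation": [0,0,-0.84]}
    - {"jaw": 1,"slide": [0.35,-0.95,0],"rotation": [0,0,-0.84]}

```text
t: 2.33
eef_pos: [0.4501, -0.0834, 0.3529]
ee_rot: [-0.0, 0.993, 0.118, 0.0]
force: [0.4, -0.5, -0.4]
grip_width: 0.0913
grip_force: 0.0
```

Call:
drive_tool:
  deltas:
    - {"jaw": 1,"slide": [0.35,-0.95,0],"rotation": [0,0,-0.84]}
    - {"jaw": 1,"slide": [0.35,-0.95,0],"rotation": [0,0,-0.84]}
    - {"jaw": 1,"slide": [0.35,-0.95,0],"rotation": [0,0,-0.84]}
    - {"jaw": 1,"slide": [0.35,-0.95,0],"rotation": [0,0,-0.84]}
    - {"jaw": 1,"slide": [0.35,-0.95,0],"rotation": [0,0,-0.84]}

```text
t: 2.75
eef_pos: [0.4939, -0.2022, 0.3528]
ee_rot: [-0.0, 0.995, -0.101, -0.0]
force: [0.5, 1.1, 0.4]
grip_width: 0.0911
grip_force: 0.0
```

```bash
python3 -c "
from h import *
c=shot('wrist','w1');print(c['t'],c['M'],c['E'])"
```

```text
2.75 [[-2.01778685e-01  9.39419729e-01  2.77084707e-01]
 [-9.79430834e-01 -1.93759869e-01 -5.63236518e-02]
 [ 7.76346742e-04 -2.82750218e-01  9.59193261e-01]] [ 0.57291285 -0.21760195  0.50939858]
```

View pics/w1.png

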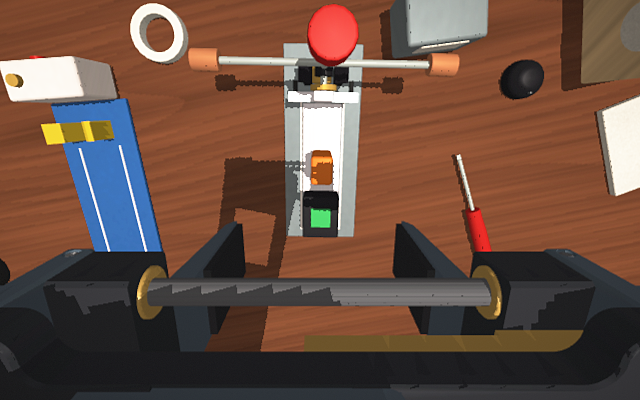

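Run:
```python
from loc import *
c=shot("wrist"); I=c["img"]; H=cv2.cvtColor(I,cv2.COLOR_RGB2HSV); h,s,v=[H[:,:,i].astype(int) for i in range(3)]
roi=np.zeros(h.shape,bool); roi[140:195,295:350]=1
m,ce,st=big((h>3)&(h<22)&(s>150)&(v>90)&roi); print("orange",ce,st)
for r in range(148,190,3):
    x=np.nonzero(m[r])[0]
    if len(x): print(r,x.min(),x.max(),I[r,321])
# black box
k=(v<70)&(s<120); k[:190]=0;k[240:]=0;k[:,:295]=0;k[:,350:]=0
m2,ce,st=big(k|((h>40)&(h<80)&(s>100)&roi*0+0>0)); print("box",st)
for r in (194,198,215,225,232): x=np.nonzero(m2[r])[0]; print(r,x.min(),x.max(),onz(c,x.min(),r,.060),onz(c,x.max()+1,r,.060))
print([tuple(I[r,310]) for r in range(228,242)])
for r in (120,140): print(r,[int(v[r,q]) for q in range(280,365)][::2])
p=shot("top"); H=cv2.cvtColor(p["img"],cv2.COLOR_RGB2HSV)
```

```text
orange [317.97588652 169.35886525] [308 152  21  35 705]
154 310 326 [142  68  20]
157 309 327 [139  67  22]
160 308 328 [255 159  61]
163 308 328 [251 134  56]
166 308 328 [157  79  28]
169 308 328 [157  78  29]
172 308 328 [157  78  27]
175 308 328 [156  78  26]
178 308 328 [156  75  24]
181 308 328 [155  77  27]
184 308 328 [157  77  27]
box [ 300  193   36   46 1182]
194 301 333 [ 0.46143974 -0.17219205  0.06      ] [ 0.4509919  -0.22120196  0.06      ]
198 300 334 [ 0.45560508 -0.16929313  0.06      ] [ 0.44447824 -0.22147145  0.06      ]
215 300 334 [ 0.4289294  -0.16315856  0.06      ] [ 0.41760364 -0.21619597  0.06      ]
225 300 334 [ 0.41282204 -0.15945437  0.06      ] [ 0.40137592 -0.21301048  0.06      ]
232 300 334 [ 0.40135748 -0.15681788  0.06      ] [ 0.38982559 -0.21074315  0.06      ]
[(np.uint8(81), np.uint8(215), np.uint8(110)), (np.uint8(61), np.uint8(122), np.uint8(71)), (np.uint8(50), np.uint8(34), np.uint8(45)), (np.uint8(53), np.uint8(48), np.uint8(51)), (np.uint8(52), np.uint8(49), np.uint8(51)), (np.uint8(51), np.uint8(49), np.uint8(49)), (np.uint8(51), np.uint8(48), np.uint8(49)), (np.uint8(49), np.uint8(46), np.uint8(49)), (np.uint8(50), np.uint8(46), np.uint8(49)), (np.uint8(48), np.uint8(46), np.uint8(48)), (np.uint8(29), np.uint8(35), np.uint8(40)), (np.uint8(125), np.uint8(72), np.uint8(49)), (np.uint8(147), np.uint8(84), np.uint8(54)), (np.uint8(146), np.uint8(84), np.uint8(54))]
120 [93, 194, 186, 187, 190, 190, 190, 191, 212, 207, 255, 255, 255, 255, 255, 255, 255, 255, 255, 255, 255, 255, 255, 255, 255, 255, 255, 255, 255, 249, 252, 190, 194, 196, 198, 196, 194, 199, 118, 128, 129, 130, 132]
140 [134, 181, 184, 181, 181, 184, 184, 186, 215, 255, 255, 255, 255, 255, 255, 255, 255, 255, 255, 255, 255, 255, 255, 255, 255, 255, 255, 255, 255, 255, 225, 190, 192, 189, 191, 191, 193, 194, 138, 147, 145, 145, 147]
```

Run:
```python
from loc import *
c=shot("wrist")
P=np.array([onz(c,317.5,225,.060),onz(c,317.5,205,.06),onz(c,318.5,177,.098),onz(c,320.2,140,.018),onz(c,320.8,120,.018)])[:,:2]
for p in P: print(p)
k=np.polyfit(P[:,0],P[:,1],1); yaw=np.arctan(k[0]); print("yaw",np.degrees(yaw)); x=np.array([np.cos(yaw),np.sin(yaw)])
g=onz(c,318.5,187.3,.098)[:2]; b=onz(c,317.5,238.3,.060)[:2]
for n,o in (("grip",g+.02*x),("box",b+.115*x)): print(n,o)
st=env.state(); print(st["eef_pos"],rot(st["ee_rot"])[:2,0])
```

```text
[ 0.4046095  -0.18137484]
[ 0.43674565 -0.18793049]
[ 0.48733518 -0.19978149]
[ 0.52846794 -0.21084534]
[ 0.55823565 -0.21778949]
yaw -13.501159114543457
grip [ 0.49256495 -0.20156422]
box [ 0.49434561 -0.20371788]
[ 0.49358876 -0.20104248  0.35246358] [ 0.98036419 -0.19719111]
```

Call:
drive_tool:
  deltas:
    - {"jaw": 1,"slide": [0,0,-0.6],"rotation": [0,0,-0.13]}
    - {"jaw": 1,"slide": [0,0,-1],"rotation": [0,0,0]}
    - {"jaw": 1,"slide": [0,0,-1],"rotation": [0,0,0]}
    - {"jaw": 1,"slide": [0,0,-1],"rotation": [0,0,0]}
    - {"jaw": 1,"slide": [0,0,-1],"rotation": [0,0,0]}

```text
t: 3.37
eef_pos: [0.4933, -0.1995, 0.2374]
ee_rot: [-0.0, 0.995, -0.105, 0.0]
force: [0.8, 0.3, -0.3]
grip_width: 0.0914
grip_force: 0.0
```

Call:
drive_tool:
  deltas:
    - {"jaw": 1,"slide": [0,0,-1],"rotation": [0,0,0]}
    - {"jaw": 1,"slide": [0,0,-1],"rotation": [0,0,0]}
    - {"jaw": 1,"slide": [0,0,-1],"rotation": [0,0,0]}
    - {"jaw": 1,"slide": [0,0,-0.8],"rotation": [0,0,0]}
    - {"jaw": 1,"slide": [0,0,-0.5],"rotation": [0,0,0]}

```text
t: 3.78
eef_pos: [0.4923, -0.1991, 0.1287]
ee_rot: [-0.001, 0.994, -0.105, -0.002]
force: [-0.2, -1.6, -0.1]
grip_width: 0.0915
grip_force: 0.0
```

```bash
python3 -c "
from h import *
c=shot('wrist','w2');print(env.state()['eef_pos'])
d=shot('scene','s2')
cv2.imwrite('pics/c2.png',np.vstack([c['img'][:,:,::-1][:330,:],cv2.resize(d['img'][185:285,190:350,::-1],(400,250))[:, :] if 0 else cv2.resize(d['img'][190:290,200:440,::-1],(640,267))]))"
```

```text
[ 0.49126008 -0.1986814   0.1270154 ]
```

View pics/c2.png

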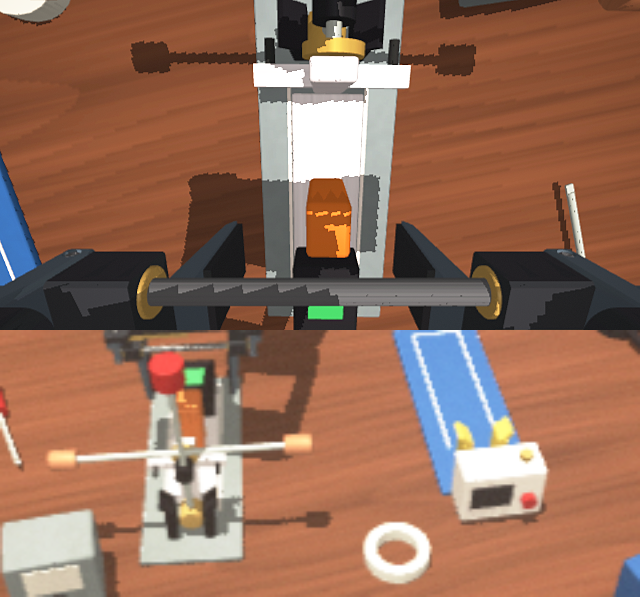

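Run:
```python
from loc import *
c=shot("wrist"); I=c["img"]; H=cv2.cvtColor(I,cv2.COLOR_RGB2HSV); h,s,v=[H[:,:,i].astype(int) for i in range(3)]
roi=np.zeros(h.shape,bool); roi[170:265,280:370]=1
m,ce,st=big((h>3)&(h<22)&(s>150)&(v>70)&roi); print("orange",ce,st)
for r in range(180,260,6):
    x=np.nonzero(m[r])[0]
    if len(x): print(r,x.min(),x.max())
s_=env.state(); print(s_["eef_pos"],s_["ee_rot"],s_["joint_velocities"])
T=rot(s_["ee_rot"])
for r in (212,235,254):
    x=np.nonzero(m[r])[0]; p=onz(c,(x.min()+x.max())/2+.5,r,.098); print(r,p, T.T@(p-s_["eef_pos"]))
for z,rr in ((.008,(110,150,180)),):
  for r in rr:
    g=(v>110)&(s<60); x=np.nonzero(g[r,230:430])[0]+230; print("plate",r,x.min(),x.max(),onz(c,(x.min()+x.max())/2+.5,r,z))
```

```text
orange [327.86267928 218.49038755] [ 306  178   45   80 3277]
180 311 342
186 309 344
192 309 346
198 308 348
204 307 350
210 306 350
216 307 350
222 307 350
228 307 349
234 307 349
240 307 349
246 306 349
252 307 349
[ 0.49313264 -0.19973947  0.13023077] [-3.45189307e-04  9.94466128e-01 -1.05053708e-01 -8.48784209e-04] [-4.66042479e-03 -1.98379627e-02 -4.25332815e-02  8.00906628e-05
  1.43950731e-03  2.00753793e-03]
212 [ 0.5081009  -0.20822126  0.098     ] [0.01646682 0.00518341 0.0321992 ]
235 [ 0.49240357 -0.20502118  0.098     ] [0.00044735 0.00533384 0.03222733]
254 [ 0.47887254 -0.20226272  0.098     ] [-0.01336136  0.00546351  0.03225157]
plate 110 259 395 [ 0.5692547  -0.22256608  0.008     ]
plate 150 261 392 [ 0.53553942 -0.21520049  0.008     ]
plate 180 262 389 [ 0.50867207 -0.20873855  0.008     ]
```

Call:
drive_tool:
  deltas:
    - {"jaw": 1,"slide": [0.04,-0.22,0],"rotation": [0,0,-0.1]}
    - {"jaw": 1,"slide": [0,0,-0.6],"rotation": [0,0,0]}
    - {"jaw": 1,"slide": [0,0,-0.7],"rotation": [0,0,0]}
    - {"jaw": 1,"slide": [0,0,-0.6],"rotation": [0,0,0]}
    - {"jaw": 1,"slide": [0,0,-0.4],"rotation": [0,0,0]}

```text
t: 4.35
eef_pos: [0.4952, -0.2067, 0.0733]
ee_rot: [0.0, 0.994, -0.111, 0.001]
force: [-0.6, -0.7, 0.6]
grip_width: 0.0912
grip_force: 0.0
```

Call:
drive_tool:
  deltas:
    - {"jaw": 1,"slide": [0,0,0],"rotation": [0,0,0]}
    - {"jaw": 1,"slide": [0,0,0],"rotation": [0,0,0]}
    - {"jaw": 1,"slide": [0,0,0],"rotation": [0,0,0]}

```text
t: 4.6
eef_pos: [0.4957, -0.2068, 0.0742]
ee_rot: [0.0, 0.994, -0.111, 0.001]
force: [-0.2, 0.9, 0.0]
grip_width: 0.0912
grip_force: 0.0
```

Run:
```python
from loc import *
c=shot("wrist","w3"); d=shot("scene","s3"); st=env.state(); print(st["eef_pos"],st["ee_rot"],st["force"])
cv2.imwrite('pics/c3.png',np.vstack([c['img'][:,:,::-1][:310,:],cv2.resize(d['img'][190:290,200:440,::-1],(640,267),interpolation=2)]))
```

```text
[ 0.49555696 -0.2068008   0.07412876] [ 4.04222843e-04  9.93812646e-01 -1.11063055e-01  1.12218516e-03] [-0.41904335 -0.36028658 -0.15173549]
```

View pics/c3.png

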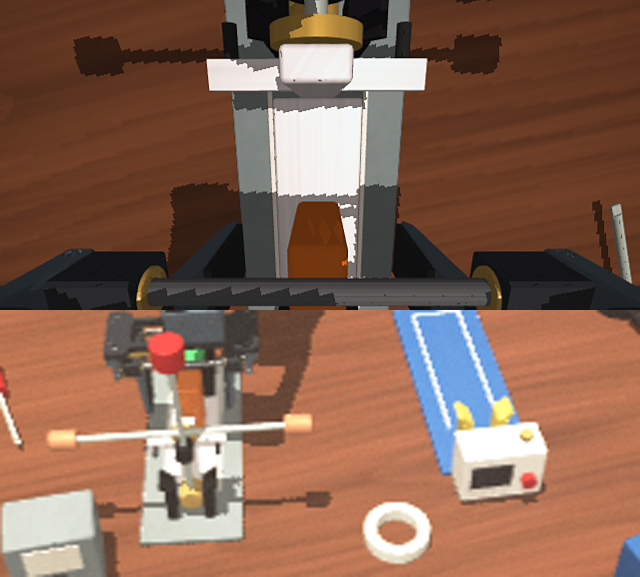

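Call:
drive_tool:
  deltas:
    - {"jaw": -1,"slide": [0,0,0],"rotation": [0,0,0]}
    - {"jaw": -1,"slide": [0,0,0],"rotation": [0,0,0]}
    - {"jaw": -1,"slide": [0,0,0],"rotation": [0,0,0]}
    - {"jaw": -1,"slide": [0,0,0],"rotation": [0,0,0]}
    - {"jaw": -1,"slide": [0,0,0],"rotation": [0,0,0]}
  grip_force: 45

```text
t: 5.12
eef_pos: [0.4948, -0.2064, 0.073]
ee_rot: [0.0, 0.994, -0.111, 0.0]
force: [0.4, -0.6, 0.4]
grip_width: 0.0607
grip_force: 0.0
```

Call:
drive_tool:
  deltas:
    - {"jaw": -1,"slide": [0,0,0],"rotation": [0,0,0]}
    - {"jaw": -1,"slide": [0,0,0],"rotation": [0,0,0]}
    - {"jaw": -1,"slide": [0,0,0],"rotation": [0,0,0]}
    - {"jaw": -1,"slide": [0,0,0],"rotation": [0,0,0]}
    - {"jaw": -1,"slide": [0,0,0],"rotation": [0,0,0]}

```text
t: 5.53
eef_pos: [0.4948, -0.2062, 0.0729]
ee_rot: [-0.0, 0.994, -0.111, -0.0]
force: [0.5, 0.4, -0.2]
grip_width: 0.03
grip_force: 45.0
```

```bash
cat > lean.py <<'E'
from loc import *
import json
from scipy.optimize import least_squares
def blobs(I,guess=None):
    """centroids of red coil, copper coil -y (left), copper coil +y (right) in the scene view"""
    hsv=cv2.cvtColor(I,cv2.COLOR_RGB2HSV); h,s,v=[hsv[:,:,i].astype(int) for i in range(3)]
    out=[]
    for i,m in enumerate([((h<6)|(h>174))&(s>190)&(v>110), (h>5)&(h<16)&(s>80)&(s<165)&(v>185), None]):
        if i<2:
            n,l,st,ce=cv2.connectedComponentsWithStats(m.astype(np.uint8))
            if i==0:
                out.append([ce[j] for j in range(1,n) if st[j,4]>60 and abs(st[j,2]/st[j,3]-1)<.5 and np.linalg.norm(ce[j]-guess[0])<40])
            else:
                for g in guess[1:]: out.append([ce[j] for j in range(1,n) if 15<st[j,4]<150 and np.linalg.norm(ce[j]-g)<30])
    return [ (o[np.argmin([np.linalg.norm(q-g) for q in o])] if o else None) for o,g in zip(out,guess)]
def body(L,st,off=np.zeros(3)):
    """world points of red coil centre and copper coils at world lean L towards mount +y; mount pose from tool"""
    T=rot(st["ee_rot"]); x=T[:,0].copy(); y=-T[:,1]; z=-T[:,2]
    piv=np.array(st["eef_pos"])+.13*x+.040*z
    yh=np.array([-x[1],x[0],0]); yh/=np.linalg.norm(yh); k=np.cos(L)*np.array([0,0,1])+np.sin(L)*yh; yy=np.cos(L)*yh-np.sin(L)*np.array([0,0,1])
    return [piv+.15*k+off, piv+.03*k-.132*yy+off, piv+.03*k+.132*yy+off], np.arcsin(np.clip(z@yh,-1,1))
def measure(c,st):
    g=[proj(c,p) for p in body(0,st)[0]]; b=blobs(c["img"],g)
    ok=[i for i in range(3) if b[i] is not None]
    def r(p): q=body(p[0],st)[0]; return np.concatenate([proj(c,q[i])+p[1:3]-b[i] for i in ok])
    s=least_squares(r,[0,0,0]); return s.x, s.fun, len(ok)
E
python3 - <<'E'
from lean import *
for k in range(2):
    st=env.state(); c=shot("scene"); print(*[np.round(v,3) for v in measure(c,st)])
print([np.round(proj(c,p),1) for p in body(0,st)[0]], blobs(c["img"],[proj(c,p) for p in body(0,st)[0]]))
print(st["eef_pos"],st["ee_rot"],st["force"],st["torque"],st["grip_width"],st["grip_force"])
E
```

```text
[-0.599  0.745 -2.487] [ 0. -0.] 1
[-0.747  6.956 -0.773] [-0.586  0.983  0.586 -0.983] 2
[array([263.1, 205.8]), array([222.2, 237.5]), array([311.5, 233.3])] [None, array([239.66666667, 256.83333333]), array([297.86021505, 214.70967742])]
[ 0.49481399 -0.20620419  0.07296517] [-1.94175591e-04  9.93787587e-01 -1.11293281e-01  2.40400482e-05] [0.82727272 1.21954915 0.54068507] [ 0.10125208  0.14720002 -0.04851323] 0.02976590486810684 44.99486804008484
```

Run:
```python
from lean import *
c=shot("scene","s4"); H=cv2.cvtColor(c["img"],cv2.COLOR_RGB2HSV)
for (u,v) in ((263,206),(222,237),(311,233)):
    for r in range(v-8,v+9,2): print(r,[tuple(int(q) for q in H[r,x]) for x in range(u-9,u+10,3)])
    print()
```

```text
198 [(16, 28, 120), (13, 19, 94), (2, 166, 174), (1, 169, 237), (90, 6, 92), (100, 8, 92), (105, 11, 93)]
200 [(10, 141, 193), (1, 163, 235), (1, 170, 254), (1, 172, 254), (1, 173, 254), (80, 8, 98), (98, 11, 95)]
202 [(10, 36, 105), (1, 170, 254), (1, 173, 254), (1, 168, 254), (1, 171, 254), (165, 12, 82), (0, 6, 82)]
204 [(5, 41, 69), (1, 171, 254), (1, 168, 254), (1, 172, 254), (1, 178, 252), (4, 79, 77), (8, 45, 68)]
206 [(10, 143, 185), (1, 178, 213), (2, 165, 254), (1, 172, 248), (1, 172, 166), (35, 106, 152), (48, 111, 188)]
208 [(9, 140, 175), (2, 179, 185), (1, 175, 188), (2, 182, 177), (2, 174, 161), (42, 110, 171), (64, 125, 235)]
210 [(18, 43, 207), (2, 179, 178), (2, 179, 185), (1, 177, 176), (2, 168, 165), (5, 77, 146), (17, 20, 178)]
212 [(12, 104, 144), (3, 94, 95), (1, 176, 183), (2, 178, 173), (2, 172, 163), (10, 142, 135), (11, 163, 153)]
214 [(10, 141, 197), (5, 43, 72), (5, 81, 88), (11, 56, 164), (11, 160, 147), (10, 174, 193), (10, 172, 194)]

229 [(10, 144, 188), (10, 143, 189), (10, 140, 189), (9, 138, 188), (10, 137, 182), (10, 143, 178), (9, 143, 182)]
231 
[... 1257 characters left out ...]
141, 188)]
231 [(10, 123, 104), (12, 128, 129), (21, 95, 255), (23, 86, 255), (25, 75, 255), (10, 142, 192), (10, 139, 193)]
233 [(30, 6, 252), (27, 11, 250), (16, 116, 254), (16, 115, 254), (16, 116, 254), (10, 140, 201), (9, 139, 193)]
235 [(11, 101, 119), (10, 112, 114), (10, 141, 212), (10, 139, 214), (10, 139, 213), (10, 139, 182), (9, 139, 182)]
237 [(10, 122, 111), (10, 117, 109), (9, 138, 185), (10, 139, 183), (10, 140, 190), (10, 141, 192), (10, 140, 186)]
239 [(10, 117, 105), (10, 119, 105), (9, 138, 189), (10, 141, 183), (10, 140, 184), (10, 140, 190), (10, 141, 181)]
241 [(9, 137, 184), (10, 143, 184), (10, 139, 189), (10, 136, 187), (10, 138, 186), (10, 141, 193), (9, 138, 196)]
```

```bash
python3 - <<'E'
s=open("lean.py").read()
a=s.index("def blobs"); b=s.index("def body")
new='''def blobs(I,guess):
    """soft centroids of red coil, copper coil -y (left), copper coil +y (right) in the scene view, in windows round the guess"""
    F=I.astype(float); Rr,G,B=F[:,:,0],F[:,:,1],F[:,:,2]; hi,lo=F.max(2),F.min(2); s=1-lo/(hi+1)
    red=np.clip((Rr-G-100)/25,0,1)*(G<1.5*B+20); cop=np.clip((Rr-225)/20,0,1)*(s>.22)*(s<.55)*(Rr-B>55)
    out=[]
    for W,g,r,amin in ((red,guess[0],26,60),(cop,guess[1],17,18),(cop,guess[2],17,18)):
        g=np.array(g)
        for _ in range(2):
            u,v=np.round(g).astype(int); m=np.zeros_like(W); m[max(v-r,0):v+r+1,max(u-r,0):u+r+1]=W[max(v-r,0):v+r+1,max(u-r,0):u+r+1]
            M=cv2.moments(m)
            if M["m00"]>amin: g=np.array([M["m10"],M["m01"]])/M["m00"]; r=min(r,16)
        out.append(g if M["m00"]>amin else None)
    return out
'''
open("lean.py","w").write(s[:a]+new+s[b:])
E
python3 - <<'E'
from lean import *
for k in range(3):
    st=env.state(); c=shot("scene"); print(*[np.round(v,3) for v in measure(c,st)])
print([np.round(proj(c,p),1) for p in body(0,st)[0]], blobs(c["img"],[proj(c,p) for p in body(0,st)[0]]))
E
```

```text
[-0.034  0.125 -1.101] [ 0.182  0.22  -0.307  0.061  0.125 -0.281] 3
[-0.035  0.151 -1.11 ] [ 0.207  0.246 -0.336  0.069  0.129 -0.315] 3
[-0.035  0.101 -1.112] [ 0.206  0.217 -0.32   0.082  0.114 -0.298] 3
[array([263.1, 205.8]), array([222.2, 237.5]), array([311.5, 233.3])] [array([261.09698597, 204.59653835]), array([222.51367026, 237.43330572]), array([311.11032657, 231.46072374])]
```

```bash
cat > cyc.py <<'E'
"""usage: cyc.py init | [ncams]   -- takes the last plan as executed, measures, filters, plans 5 rows"""
import sys, os
from lean import *
ROW,DT,LAG=1/12,1/240,.03
def load(): return json.load(open("log.json"))
def step(x,u,dt=DT):
    # x=[lean,w,bias,roll,yp]  u=[roll_cmd, yp_cmd]; w = lean' + 1.69 v_pivot
    dr=(u[0]-x[3])/LAG; dy=(u[1]-x[4])/LAG; v=dy+.04*dr
    return x+dt*np.array([x[1]-1.69*v, 4.02*x[0]+12.6*x[3]+x[2], 0, dr, dy])
def run(x,rows,cmd,pause=0):
    """rows [(dyp,droll)], returns states at ends of rows + end cmd"""
    xs=[]; n=round(ROW/DT); c=np.array(cmd,float)
    for d in rows:
        for i in range(n): c=c+np.array([d[1],d[0]])/n; x=step(x,c)
        xs.append(x)
    for i in range(round(pause/DT)): x=step(x,c)
    xs.append(x); return xs,c
A=np.array([[0,1,0],[4.02,0,1],[0,0,0]])
def cov(P,dt): F=np.eye(3)+A*dt+A@A*dt*dt/2; return F@P@F.T+np.diag([1e-6,4e-3,4e-4])*dt
def meas(S,n):
    x=np.array(S["x"]);P=np.array(S["P"]);z=[]
    for k in range(n):
        st=env.state(); c=shot("scene"); m,res,ok=measure(c,st); z.append(round(float(m[0]),4))
        if ok==3 and abs(res).max()<1.2:
            K=P[:,0]/(P[0,0]+.003**2); x[:3]=x[:3]+K*(m[0]-x[0]); P=P-np.outer(K,P[0])
        else: print("BAD",ok,np.round(res,1))
        for i in range(round(.05/DT)): x=step(x,S["cmd"])
        P=cov(P,.05)
    S["x"],S["P"]=x.tolist(),P.tolist(); return z
def plan(S,path,pause=.1):
    """path: dyp (m) for next 10 rows; choose 10 roll increments"""
    x0=np.array(S["x"])
    def sim(dr):
        rows=list(zip(path,dr)); a,c=run(x0,rows[:5],S["cmd"],pause); b,c2=run(a[-1],rows[5:],c,pause)
        r=S["cmd"][0]+np.cumsum(dr); e=b[-1]
        return np.concatenate([[3*q[0] for q in a+b], 1.*r, 1.5*np.asarray(dr), [30*(e[0]+.5*e[1]+.25*e[2]), 5*r[-1], 3*e[1]]])
    b=sim(np.zeros(10)); J=np.array([(sim(np.eye(10)[i]*.01)-b)/.01 for i in range(10)]).T
    dr=np.linalg.lstsq(J,-b,rcond=None)[0]; return dr[:5]
def nav(S,k,n):
    """increments (m, m, yaw) of world xy for rows k..k+n on a smooth path (quintic), from p0 to p1 in N rows"""
    f=lambda s:(lambda q:10*q**3-15*q**4+6*q**5)(np.clip(s/S["N"],0,1))
    d=np.array(S["p1"])-np.array(S["p0"]); return [d*(f(i+1)-f(i)) for i in range(k,k+n)]
def main():
    if sys.argv[1]=="init":
        roll=0.; S=dict(x=[0,0,0,0,0],P=np.diag([.05**2,.1**2,.06**2]).tolist(),cmd=[0,0],N=1,k=9,p0=[0,0,0],p1=[0,0,0],rows=[])
        n=4
    else:
        S=load(); n=int(sys.argv[1])
        xs,c=run(np.array(S["x"]),S["rows"],S["cmd"]); S["x"],S["cmd"]=xs[-1].tolist(),c.tolist(); S["k"]+=len(S["rows"])
        P=np.array(S["P"])
        for i in range(len(S["rows"])): P=cov(P,ROW)
        S["P"]=P.tolist()
    for a in sys.argv[2:]:   # goto=x,y,yaw(deg),N : new path from the present commanded pose
        q=[float(v) for v in a.split("=")[1].split(",")]; st=env.state(); T=rot(st["ee_rot"]); yaw=np.arctan2(T[1,0],T[0,0])
        S.update(p0=[st["eef_pos"][0],st["eef_pos"][1],yaw],p1=[q[0],q[1],np.radians(q[2])],N=q[3],k=0)
    z=meas(S,n); st=env.state(); T=rot(st["ee_rot"]); yaw=np.arctan2(T[1,0],T[0,0]); yh=np.array([-np.sin(yaw),np.cos(yaw)]); xh=T[:,0]
    inc=nav(S,S["k"],10); path=[i[:2]@yh+.13*i[2] for i in inc]; dr=plan(S,path)
    out=[];S["rows"]=[]
    for i,r in zip(inc[:5],dr):
        w=-r*np.array([np.cos(yaw),np.sin(yaw),0])+np.array([0,0,i[2]])
        rv=np.round(np.degrees(w)/6,2); sl=np.round([i[0]/.025,i[1]/.025,0],2)
        rq=-np.radians(rv*6)[:2]@np.array([np.cos(yaw),np.sin(yaw)]); S["rows"].append([float(sl[:2]*.025@yh+.13*np.radians(6*rv[2])),float(rq)])
        out.append(dict(jaw=-1,slide=sl.tolist(),rotation=rv.tolist()))
    json.dump(S,open("log.json","w"))
    roll=body(0,st)[1]; x=S["x"]
    print("t%.2f meas"%st["t"],z,"est lean %.3f rate %.3f bias %.3f cmdroll %.3f roll %.3f k %d"%(x[0],x[1],x[2],S["cmd"][0],roll,S["k"]),"pos",np.round(st["eef_pos"],4),"yaw %.2f"%np.degrees(yaw))
    print(json.dumps(out)); print("end",np.round(run(np.array(x),S["rows"],S["cmd"])[0][-1][:2],3))
if __name__=="__main__": main()
E
cp -r . /tmp/t
python3 - <<'E'
# offline closed loop check of the planner, no robot
import sys; sys.argv=["x"]
from cyc import *
S=dict(x=[.02,.05,0,0,0],cmd=[0,0],N=40,k=0,p0=[0,0,0],p1=[0,.36,0]); tr=np.array([.03,.08,.05,0,0]); 
for k in range(0,80,5):
    S["x"][:2]=tr[:2]+np.random.randn(2)*[.003,.01]; S["k"]=k
    path=[i[1] for i in nav(S,k,10)]; dr=plan(S,path); xs,c=run(tr,list(zip(path[:5],dr)),S["cmd"],.1); S["cmd"]=c.tolist(); S["x"][3:]=xs[-1][3:]
    S["x"][2]=.03; tr=xs[-1]; print(k,np.round(tr,3),round(max(abs(q[0]) for q in xs),3),np.round(dr,3))
E
```

```text
0 [0.039 0.062 0.05  0.018 0.006] 0.045 [-0.059  0.005  0.025  0.026  0.021]
5 [0.032 0.139 0.05  0.016 0.037] 0.043 [-0.047  0.003  0.017  0.015  0.01 ]
10 [0.032 0.256 0.05  0.006 0.099] 0.033 [-0.017  0.002  0.005  0.002 -0.003]
15 [ 0.028  0.253  0.05  -0.005  0.18 ] 0.037 [-0.033  0.002  0.01   0.008  0.002]
20 [ 0.009  0.194  0.05  -0.014  0.261] 0.03 [-0.022  0.002  0.007  0.004  0.   ]
25 [-0.     0.145  0.05  -0.022  0.323] 0.011 [ 0.013  0.    -0.005 -0.007 -0.008]
30 [ 0.007  0.083  0.05  -0.019  0.354] 0.007 [ 0.015  0.002 -0.004 -0.005 -0.005]
35 [-0.003 -0.044  0.05  -0.004  0.36 ] 0.012 [-0.028  0.004  0.014  0.014  0.012]
40 [-0.007  0.015  0.05  -0.003  0.36 ] 0.011 [ 0.023  0.001 -0.007 -0.009 -0.008]
45 [ 0.005  0.023  0.05  -0.007  0.36 ] 0.006 [ 0.006 -0.001 -0.003 -0.003 -0.003]
50 [ 0.011  0.015  0.05  -0.003  0.36 ] 0.011 [-0.006  0.001  0.004  0.003  0.002]
55 [ 0.016  0.02   0.05  -0.     0.36 ] 0.016 [-0.013  0.001  0.006  0.005  0.004]
60 [ 0.01  -0.025  0.05  -0.     0.36 ] 0.021 [-0.034  0.     0.012  0.012  0.01 ]
65 [ 0.004  0.006  0.05  -0.     0.36 ] 0.008 [-0.003  0.001  0.002  0.001 -0.   ]
70 [ 0.016  0.039  0.05  -0.003  0.36 ] 0.016 [-0.001 -0.    -0.    -0.    -0.001]
75 [ 0.011 -0.027  0.05   0.001  0.36 ] 0.024 [-0.04   0.001  0.015  0.015  0.012]
```

Call:
drive_tool:
  deltas:
    - {"jaw": -1,"slide": [0,0,0.2],"rotation": [0,0,0]}
    - {"jaw": -1,"slide": [0,0,0.2],"rotation": [0,0,0]}
    - {"jaw": -1,"slide": [0.02,0.08,0],"rotation": [0,0,0]}
    - {"jaw": -1,"slide": [0,0,0],"rotation": [0,0,0]}

```text
t: 6.17
eef_pos: [0.495, -0.2042, 0.0827]
ee_rot: [-0.0, 0.994, -0.111, -0.0]
force: [0.5, 0.2, -7.8]
grip_width: 0.0299
grip_force: 45.0
```

Run:
```python
from lean import *
for k in range(3):
    st=env.state(); c=shot("scene"); print(*[np.round(v,3) for v in measure(c,st)], body(0,st)[1],st["eef_pos"])
```

```text
[ 0.016  0.343 -1.14 ] [ 0.221  0.082 -0.344  0.154  0.124 -0.236] 3 -7.804451325450213e-05 [ 0.49498426 -0.20415031  0.08273815]
[ 0.041  0.199 -1.159] [ 0.292  0.094 -0.506  0.204  0.213 -0.299] 3 -3.136018653906238e-05 [ 0.4948743  -0.20417124  0.08261528]
[ 0.036  0.314 -1.092] [ 0.273  0.096 -0.536  0.194  0.262 -0.29 ] 3 -8.009696577142571e-05 [ 0.4948653  -0.20417342  0.08256357]
```

Call:
drive_tool:
  deltas:
    - {"jaw": -1,"slide": [-0.01,-0.06,0],"rotation": [0,0,0]}
    - {"jaw": -1,"slide": [0,0,0.5],"rotation": [0.09,-0.02,0]}
    - {"jaw": -1,"slide": [0,0,0.9],"rotation": [0,0,0]}
    - {"jaw": -1,"slide": [0,0,0.5],"rotation": [-0.09,0.02,0]}
    - {"jaw": -1,"slide": [0,0,0.1],"rotation": [0,0,0]}

```text
t: 6.73
eef_pos: [0.4966, -0.2067, 0.1353]
ee_rot: [0.001, 0.994, -0.111, 0.003]
force: [1.2, -1.4, -6.9]
grip_width: 0.0298
grip_force: 45.0
```

```bash
python3 cyc.py init goto=0.487,0.157,-7.75,45
```

```text
t6.93 meas [-0.055, -0.0659, -0.0773, -0.0878] est lean -0.123 rate -0.545 bias 0.014 cmdroll 0.000 roll -0.000 k 0 pos [ 0.4941 -0.2056  0.1318] yaw -12.75
[{"jaw": -1, "slide": [-0.0, 0.0, 0.0], "rotation": [-4.13, 0.94, 0.0]}, {"jaw": -1, "slide": [-0.0, 0.01, 0.0], "rotation": [-0.0, 0.0, 0.0]}, {"jaw": -1, "slide": [-0.0, 0.03, 0.0], "rotation": [1.4, -0.32, 0.0]}, {"jaw": -1, "slide": [-0.0, 0.05, 0.0], "rotation": [1.58, -0.36, 0.0]}, {"jaw": -1, "slide": [-0.0, 0.08, 0.0], "rotation": [1.35, -0.31, 0.0]}]
end [-0.128  0.497]
```

```bash
python3 - <<'E'
s=open("cyc.py").read()
s=s.replace("dr=np.linalg.lstsq(J,-b,rcond=None)[0]; return dr[:5]","from scipy.optimize import lsq_linear\n    dr=lsq_linear(J,-b,(-.09,.09)).x; return dr[:5]")
s=s.replace('x=np.array(S["x"]);P','x=np.array(S["x"],float);P')
s=s.replace('print("end",','q=run(np.array(x),S["rows"],S["cmd"],.1)[0]; print("lean",np.round([i[0] for i in q],3),"rel",np.round([i[0]-i[3] for i in q],3)); print("end",')
open("cyc.py","w").write(s)
S=__import__("json").load(open("log.json")); S["x"]=[-.099,-.24,0,0,0]; S["P"]=[[9e-6,3e-5,0],[3e-5,9e-4,0],[0,0,3e-3]]; S["rows"]=[]
__import__("json").dump(S,open("log.json","w"))
E
python3 cyc.py 0
```

```text
t6.93 meas [] est lean -0.099 rate -0.240 bias 0.000 cmdroll 0.000 roll -0.000 k 0 pos [ 0.4941 -0.2056  0.1318] yaw -12.75
[{"jaw": -1, "slide": [-0.0, 0.0, 0.0], "rotation": [-0.84, 0.19, 0.0]}, {"jaw": -1, "slide": [-0.0, 0.01, 0.0], "rotation": [-0.84, 0.19, 0.0]}, {"jaw": -1, "slide": [-0.0, 0.03, 0.0], "rotation": [-0.84, 0.19, 0.0]}, {"jaw": -1, "slide": [-0.0, 0.05, 0.0], "rotation": [0.83, -0.19, 0.0]}, {"jaw": -1, "slide": [-0.0, 0.08, 0.0], "rotation": [0.84, -0.19, 0.0]}]
lean [-0.124 -0.149 -0.167 -0.161 -0.139 -0.106] rel [-0.188 -0.302 -0.409 -0.367 -0.258 -0.198]
end [-0.139  0.282]
```

```bash
cat > try.py <<'E'
import sys; sys.argv=["x"]
from cyc import *
S=load(); x=np.array(S["x"])
for path,dr in (([-.018,-.022,-.015,-.003,0],[.06,.04,0,-.02,-.02]),([-.018,-.024,-.02,-.008,0],[.06,.03,-.01,-.02,-.02]),([-.02,-.025,-.025,-.01,0],[.07,.03,0,-.03,-.04])):
    q,_=run(x,list(zip(path,dr)),[0,0],.1); print("lean",np.round([i[0] for i in q],3),"rel",np.round([i[0]-i[3] for i in q],3),"end",np.round(q[-1],3),"xi",q[-1][0]+.5*q[-1][1])
E
python3 try.py
```

```text
lean [-0.101 -0.09  -0.078 -0.075 -0.076 -0.075] rel [-0.144 -0.177 -0.177 -0.161 -0.142 -0.135] end [-0.075  0.027  0.     0.06  -0.058] xi -0.061675808239236005
lean [-0.101 -0.087 -0.068 -0.058 -0.06  -0.064] rel [-0.144 -0.168 -0.15  -0.124 -0.106 -0.104] end [-0.064 -0.036  0.     0.04  -0.07 ] xi -0.08207037225054827
lean [-0.099 -0.083 -0.056 -0.038 -0.032 -0.029] rel [-0.149 -0.173 -0.155 -0.117 -0.074 -0.059] end [-0.029  0.032  0.     0.03  -0.08 ] xi -0.01290230476248011
```

Call:
drive_tool:
  deltas:
    - {"jaw": -1,"slide": [-0.18,-0.78,0.3],"rotation": [-0.65,0.15,0]}
    - {"jaw": -1,"slide": [-0.22,-0.98,0.3],"rotation": [-0.28,0.06,0]}
    - {"jaw": -1,"slide": [-0.22,-0.98,0.3],"rotation": [0,0,0]}
    - {"jaw": -1,"slide": [-0.09,-0.39,0],"rotation": [0.28,-0.06,0]}
    - {"jaw": -1,"slide": [0,0,0],"rotation": [0.37,-0.08,0]}

```text
t: 7.35
eef_pos: [0.4765, -0.2854, 0.1546]
ee_rot: [0.015, 0.994, -0.111, -0.003]
force: [-0.4, -0.2, -8.1]
grip_width: 0.0297
grip_force: 45.0
```

```bash
python3 - <<'E'
import json; S=json.load(open("log.json")); S["rows"]=[[-.02,.07],[-.025,.03],[-.025,0],[-.01,-.03],[0,-.04]]; json.dump(S,open("log.json","w"))
E
python3 cyc.py 3
```

```text
t7.50 meas [-0.0214, -0.0187, -0.0187] est lean -0.014 rate 0.072 bias 0.000 cmdroll 0.030 roll 0.030 k 5 pos [ 0.4763 -0.2844  0.1541] yaw -12.85
[{"jaw": -1, "slide": [-0.0, 0.11, 0.0], "rotation": [0.09, -0.02, 0.01]}, {"jaw": -1, "slide": [-0.0, 0.15, 0.0], "rotation": [0.06, -0.01, 0.01]}, {"jaw": -1, "slide": [-0.0, 0.19, 0.0], "rotation": [0.04, -0.01, 0.01]}, {"jaw": -1, "slide": [-0.01, 0.23, 0.0], "rotation": [0.03, -0.01, 0.01]}, {"jaw": -1, "slide": [-0.01, 0.27, 0.0], "rotation": [0.03, -0.01, 0.02]}]
lean [-0.01  -0.006 -0.003 -0.001 -0.     0.011] rel [-0.033 -0.022 -0.014 -0.009 -0.004  0.008]
end [-0.     0.142]
```

```bash
python3 - <<'E'
import json; S=json.load(open("log.json")); S["rows"]=[]; json.dump(S,open("log.json","w"))
E
python3 cyc.py 0 goto=0.487,0.157,-7.75,50
```

```text
t7.50 meas [] est lean -0.014 rate 0.072 bias 0.000 cmdroll 0.030 roll 0.030 k 0 pos [ 0.4763 -0.2844  0.1541] yaw -12.85
[{"jaw": -1, "slide": [0.0, 0.0, 0.0], "rotation": [0.42, -0.1, 0.0]}, {"jaw": -1, "slide": [0.0, 0.01, 0.0], "rotation": [0.09, -0.02, 0.0]}, {"jaw": -1, "slide": [0.0, 0.02, 0.0], "rotation": [-0.05, 0.01, 0.0]}, {"jaw": -1, "slide": [0.0, 0.05, 0.0], "rotation": [-0.09, 0.02, 0.0]}, {"jaw": -1, "slide": [0.0, 0.07, 0.0], "rotation": [-0.09, 0.02, 0.0]}]
lean [-0.005  0.003  0.007  0.009  0.008  0.01 ] rel [-0.003  0.024  0.028  0.022  0.012  0.011]
end [0.008 0.031]
```

Call:
drive_tool:
  deltas:
    - {"jaw": -1,"slide": [0,0,0],"rotation": [0.42,-0.1,0]}
    - {"jaw": -1,"slide": [0,0.01,0],"rotation": [0.09,-0.02,0]}
    - {"jaw": -1,"slide": [0,0.02,0],"rotation": [-0.05,0.01,0]}
    - {"jaw": -1,"slide": [0,0.05,0],"rotation": [-0.09,0.02,0]}
    - {"jaw": -1,"slide": [0,0.07,0],"rotation": [-0.09,0.02,0]}

```text
t: 7.92
eef_pos: [0.4772, -0.2799, 0.1552]
ee_rot: [0.001, 0.994, -0.111, -0.0]
force: [0.9, 0.9, -9.1]
grip_width: 0.0297
grip_force: 45.0
```

```bash
python3 cyc.py 2
```

```text
t8.02 meas [-0.0002, -0.001] est lean -0.001 rate 0.001 bias -0.010 cmdroll -0.000 roll 0.000 k 5 pos [ 0.4773 -0.2792  0.1554] yaw -12.66
[{"jaw": -1, "slide": [0.0, 0.1, 0.0], "rotation": [-0.39, 0.09, 0.0]}, {"jaw": -1, "slide": [0.0, 0.14, 0.0], "rotation": [-0.05, 0.01, 0.01]}, {"jaw": -1, "slide": [0.0, 0.17, 0.0], "rotation": [0.08, -0.02, 0.01]}, {"jaw": -1, "slide": [0.01, 0.21, 0.0], "rotation": [0.12, -0.03, 0.01]}, {"jaw": -1, "slide": [0.01, 0.25, 0.0], "rotation": [0.12, -0.03, 0.01]}]
lean [-0.006 -0.01  -0.011 -0.009 -0.007  0.005] rel [-0.035 -0.055 -0.051 -0.039 -0.024 -0.008]
end [-0.007  0.144]
```

Call:
drive_tool:
  deltas:
    - {"jaw": -1,"slide": [0,0.1,0],"rotation": [-0.39,0.09,0]}
    - {"jaw": -1,"slide": [0,0.14,0],"rotation": [-0.05,0.01,0.01]}
    - {"jaw": -1,"slide": [0,0.17,0],"rotation": [0.08,-0.02,0.01]}
    - {"jaw": -1,"slide": [0.01,0.21,0],"rotation": [0.12,-0.03,0.01]}
    - {"jaw": -1,"slide": [0.01,0.25,0],"rotation": [0.12,-0.03,0.01]}

```text
t: 8.43
eef_pos: [0.4779, -0.2582, 0.1556]
ee_rot: [0.006, 0.994, -0.109, -0.0]
force: [0.4, -0.5, -9.5]
grip_width: 0.0296
grip_force: 45.0
```

```bash
python3 cyc.py 2
```

```text
t8.53 meas [0.0149, 0.0237] est lean 0.035 rate 0.242 bias 0.012 cmdroll 0.013 roll 0.012 k 10 pos [ 0.4775 -0.2581  0.1555] yaw -12.52
[{"jaw": -1, "slide": [0.01, 0.29, 0.0], "rotation": [0.84, -0.19, 0.01]}, {"jaw": -1, "slide": [0.01, 0.33, 0.0], "rotation": [0.09, -0.02, 0.02]}, {"jaw": -1, "slide": [0.01, 0.37, 0.0], "rotation": [-0.29, 0.06, 0.02]}, {"jaw": -1, "slide": [0.01, 0.41, 0.0], "rotation": [-0.34, 0.07, 0.02]}, {"jaw": -1, "slide": [0.01, 0.45, 0.0], "rotation": [-0.27, 0.06, 0.02]}]
lean [0.051 0.058 0.055 0.045 0.032 0.035] rel [0.102 0.141 0.12  0.076 0.032 0.027]
end [0.032 0.092]
```

Call:
drive_tool:
  deltas:
    - {"jaw": -1,"slide": [0.01,0.29,0],"rotation": [0.84,-0.19,0.01]}
    - {"jaw": -1,"slide": [0.01,0.33,0],"rotation": [0.09,-0.02,0.02]}
    - {"jaw": -1,"slide": [0.01,0.37,0],"rotation": [-0.29,0.06,0.02]}
    - {"jaw": -1,"slide": [0.01,0.41,0],"rotation": [-0.34,0.07,0.02]}
    - {"jaw": -1,"slide": [0.01,0.45,0],"rotation": [-0.27,0.06,0.02]}

```text
t: 8.95
eef_pos: [0.4788, -0.2126, 0.1555]
ee_rot: [0.006, 0.994, -0.105, 0.0]
force: [0.2, -0.2, -7.6]
grip_width: 0.0297
grip_force: 45.0
```

```bash
python3 cyc.py 2
```

```text
t9.05 meas [0.0111, 0.0054] est lean 0.007 rate 0.032 bias -0.008 cmdroll 0.009 roll 0.009 k 15 pos [ 0.4786 -0.2102  0.1554] yaw -11.87
[{"jaw": -1, "slide": [0.01, 0.48, 0.0], "rotation": [-0.82, 0.17, 0.02]}, {"jaw": -1, "slide": [0.01, 0.52, 0.0], "rotation": [-0.04, 0.01, 0.02]}, {"jaw": -1, "slide": [0.01, 0.55, 0.0], "rotation": [0.26, -0.05, 0.03]}, {"jaw": -1, "slide": [0.01, 0.58, 0.0], "rotation": [0.33, -0.07, 0.03]}, {"jaw": -1, "slide": [0.01, 0.6, 0.0], "rotation": [0.32, -0.07, 0.03]}]
lean [-0.008 -0.023 -0.028 -0.028 -0.024  0.001] rel [-0.079 -0.121 -0.109 -0.076 -0.038 -0.002]
end [-0.024  0.326]
```

Call:
drive_tool:
  deltas:
    - {"jaw": -1,"slide": [0.01,0.48,0],"rotation": [-0.82,0.17,0.02]}
    - {"jaw": -1,"slide": [0.01,0.52,0],"rotation": [-0.04,0.01,0.02]}
    - {"jaw": -1,"slide": [0.01,0.55,0],"rotation": [0.26,-0.05,0.03]}
    - {"jaw": -1,"slide": [0.01,0.58,0],"rotation": [0.33,-0.07,0.03]}
    - {"jaw": -1,"slide": [0.01,0.6,0],"rotation": [0.32,-0.07,0.03]}

```text
t: 9.47
eef_pos: [0.4805, -0.1437, 0.1557]
ee_rot: [0.002, 0.995, -0.097, 0.001]
force: [-0.1, -0.4, -7.8]
grip_width: 0.03
grip_force: 45.0
```

```bash
python3 cyc.py 2
```

```text
t9.57 meas [0.0175, 0.0394] est lean 0.061 rate 0.496 bias 0.030 cmdroll 0.004 roll 0.004 k 20 pos [ 0.4799 -0.1435  0.1556] yaw -11.19
[{"jaw": -1, "slide": [0.02, 0.62, 0.0], "rotation": [0.84, -0.17, 0.03]}, {"jaw": -1, "slide": [0.02, 0.64, 0.0], "rotation": [0.84, -0.17, 0.03]}, {"jaw": -1, "slide": [0.02, 0.65, 0.0], "rotation": [0.01, -0.0, 0.03]}, {"jaw": -1, "slide": [0.02, 0.66, 0.0], "rotation": [-0.62, 0.12, 0.03]}, {"jaw": -1, "slide": [0.02, 0.66, 0.0], "rotation": [-0.71, 0.14, 0.03]}]
lean [0.088 0.107 0.112 0.1   0.077 0.076] rel [0.148 0.255 0.287 0.23  0.136 0.112]
end [0.077 0.098]
```

```bash
python3 - <<'E'
s=open("cyc.py").read()
s=s.replace("LAG=1/12,1/240,.03","LAG=1/12,1/240,.012")
s=s.replace("def plan(S,path,pause=.1)","def plan(S,path,pause=.05)")
s=s.replace("[[3*q[0] for q in a+b],","[[3*q[0] for q in a+b],[2*(q[0]-q[3]) for q in a+b],")
s=s.replace('    for a in sys.argv[2:]:','    for a in [v for v in sys.argv[2:] if v[0]=="g"]:')
s=s.replace('inc=nav(S,S["k"],10);','''inc=nav(S,S["k"],10)
    for a in [v for v in sys.argv[2:] if v[0]=="m"]:   # mm=..10 values: steps along the straight line to p1
        d=np.array(S["p1"])-[*st["eef_pos"][:2],yaw]; inc=[d*float(v)/1000/np.hypot(*d[:2]) for v in a[3:].split(",")]
   ''')
open("cyc.py","w").write(s)
import json; S=json.load(open("log.json")); S["rows"]=[]; S["x"][:3]=[.0625,.46,0]; S["P"]=[[9e-6,3e-5,0],[3e-5,2e-3,0],[0,0,1e-3]]; json.dump(S,open("log.json","w"))
E
for m in 20,22,22,22,20,18,16,12,8,4 18,20,20,16,10,8,10,10,8,4 22,24,24,18,8,8,10,10,8,4; do python3 cyc.py 0 mm=$m; done
```

```text
t9.57 meas [] est lean 0.062 rate 0.460 bias 0.000 cmdroll 0.004 roll 0.004 k 20 pos [ 0.4799 -0.1435  0.1556] yaw -11.19
[{"jaw": -1, "slide": [0.02, 0.8, 0.0], "rotation": [0.84, -0.17, 0.04]}, {"jaw": -1, "slide": [0.02, 0.88, 0.0], "rotation": [0.27, -0.05, 0.04]}, {"jaw": -1, "slide": [0.02, 0.88, 0.0], "rotation": [-0.3, 0.06, 0.04]}, {"jaw": -1, "slide": [0.02, 0.88, 0.0], "rotation": [-0.27, 0.05, 0.04]}, {"jaw": -1, "slide": [0.02, 0.8, 0.0], "rotation": [-0.26, 0.05, 0.04]}]
lean [0.075 0.075 0.064 0.046 0.027 0.043] rel [0.153 0.187 0.149 0.103 0.056 0.069]
end [0.027 0.201]
t9.57 meas [] est lean 0.027 rate 0.201 bias 0.000 cmdroll -0.026 roll 0.004 k 25 pos [ 0.4799 -0.1435  0.1556] yaw -11.19
[{"jaw": -1, "slide": [0.02, 0.72, 0.0], "rotation": [-0.62, 0.12, 0.03]}, {"jaw": -1, "slide": [0.02, 0.8, 0.0], "rotation": [0.11, -0.02, 0.04]}, {"jaw": -1, "slide": [0.02, 0.8, 0.0], "rotation": [0.21, -0.04, 0.04]}, {"jaw": -1, "slide": [0.02, 0.64, 0.0], "rotation": [0.16, -0.03, 0.03]}, {"jaw": -1, "slide": [0.01, 0.4, 0.0], "rotation": [0.07, -0.01, 0.02]}]
lean [ 0.009 -0.006 -0.018 -0.023 -0.021 -0.001] rel [-0.025 -0.035 -0.026 -0.014 -0.003  0.018]
end [-0.021  0.229]
t9.57 meas [] est lean -0.021 rate 0.229 bias 0.000 cmdroll -0.019 roll 0.004 k 30 pos [ 0.4799 -0.1435  0.1556] yaw -11.19
[{"jaw": -1, "slide": [0.02, 0.88, 0.0], "rotation": [-0.84, 0.17, 0.04]}, {"jaw": -1, "slide": [0.02, 0.96, 0.0], "rotation": [-0.25, 0.05, 0.05]}, {"jaw": -1, "slide": [0.02, 0.96, 0.0], "rotation": [0.48, -0.09, 0.05]}, {"jaw": -1, "slide": [0.02, 0.72, 0.0], "rotation": [0.42, -0.08, 0.03]}, {"jaw": -1, "slide": [0.01, 0.32, 0.0], "rotation": [0.26, -0.05, 0.02]}]
lean [-0.043 -0.064 -0.074 -0.072 -0.056 -0.025] rel [-0.105 -0.159 -0.125 -0.078 -0.032  0.   ]
end [-0.056  0.337]
```

Call:
drive_tool:
  deltas:
    - {"jaw": -1,"slide": [0.02,0.8,0],"rotation": [0.84,-0.17,0.04]}
    - {"jaw": -1,"slide": [0.02,0.88,0],"rotation": [0.27,-0.05,0.04]}
    - {"jaw": -1,"slide": [0.02,0.88,0],"rotation": [-0.3,0.06,0.04]}
    - {"jaw": -1,"slide": [0.02,0.88,0],"rotation": [-0.27,0.05,0.04]}
    - {"jaw": -1,"slide": [0.02,0.8,0],"rotation": [-0.26,0.05,0.04]}

```text
t: 9.98
eef_pos: [0.483, -0.0386, 0.1557]
ee_rot: [-0.011, 0.996, -0.088, 0.003]
force: [0.6, 0.2, -8.5]
grip_width: 0.03
grip_force: 45.0
```

```bash
python3 - <<'E'
import json; S=json.load(open("log.json")); S["x"]=[.0625,.46,0,.004,0]; S["cmd"]=[.004,0]; S["P"]=[[9e-6,3e-5,0],[3e-5,2e-3,0],[0,0,1e-3]]
S["rows"]=[[.0203,-.0897],[.0222,-.0288],[.0222,.032],[.0222,.0287],[.0203,.0276]]; json.dump(S,open("log.json","w"))
E
python3 cyc.py 1 mm=16,16,14,10,6,8,10,10,8,4; cp log.json log1.json
```

```text
t10.03 meas [0.0107] est lean 0.015 rate 0.136 bias -0.003 cmdroll -0.026 roll -0.027 k 35 pos [ 0.483  -0.0342  0.1557] yaw -9.96
[{"jaw": -1, "slide": [0.01, 0.64, 0.0], "rotation": [-0.72, 0.13, 0.03]}, {"jaw": -1, "slide": [0.01, 0.64, 0.0], "rotation": [0.13, -0.02, 0.03]}, {"jaw": -1, "slide": [0.01, 0.56, 0.0], "rotation": [0.21, -0.04, 0.03]}, {"jaw": -1, "slide": [0.01, 0.4, 0.0], "rotation": [0.14, -0.03, 0.02]}, {"jaw": -1, "slide": [0.01, 0.24, 0.0], "rotation": [0.07, -0.01, 0.01]}]
lean [-0.004 -0.017 -0.023 -0.023 -0.016  0.002] rel [-0.047 -0.055 -0.04  -0.023 -0.009  0.01 ]
end [-0.016  0.198]
```

Call:
drive_tool:
  deltas:
    - {"jaw": -1,"slide": [0.01,0.64,0],"rotation": [-0.72,0.13,0.03]}
    - {"jaw": -1,"slide": [0.01,0.64,0],"rotation": [0.13,-0.02,0.03]}
    - {"jaw": -1,"slide": [0.01,0.56,0],"rotation": [0.21,-0.04,0.03]}
    - {"jaw": -1,"slide": [0.01,0.4,0],"rotation": [0.14,-0.03,0.02]}
    - {"jaw": -1,"slide": [0.01,0.24,0],"rotation": [0.07,-0.01,0.01]}

```text
t: 10.45
eef_pos: [0.4841, 0.0243, 0.1555]
ee_rot: [-0.005, 0.997, -0.081, 0.002]
force: [0.4, -0.4, -8.2]
grip_width: 0.0302
grip_force: 45.0
```

```bash
sed -i 's/1\/240,.012/1\/240,.018/' cyc.py; python3 cyc.py 2 mm=6,10,12,10,6,8,10,10,8,4
```

```text
t10.55 meas [0.0012, 0.0143] est lean 0.026 rate 0.254 bias 0.008 cmdroll -0.008 roll -0.008 k 40 pos [0.4841 0.0237 0.1555] yaw -9.26
[{"jaw": -1, "slide": [0.01, 0.24, 0.0], "rotation": [0.69, -0.11, 0.01]}, {"jaw": -1, "slide": [0.01, 0.4, 0.0], "rotation": [-0.19, 0.03, 0.02]}, {"jaw": -1, "slide": [0.01, 0.48, 0.0], "rotation": [-0.21, 0.03, 0.02]}, {"jaw": -1, "slide": [0.01, 0.4, 0.0], "rotation": [-0.16, 0.03, 0.02]}, {"jaw": -1, "slide": [0.01, 0.24, 0.0], "rotation": [-0.16, 0.03, 0.01]}]
lean [0.042 0.043 0.034 0.024 0.02  0.027] rel [0.111 0.107 0.076 0.049 0.027 0.032]
end [0.02  0.093]
```

Call:
drive_tool:
  deltas:
    - {"jaw": -1,"slide": [0.01,0.24,0],"rotation": [0.69,-0.11,0.01]}
    - {"jaw": -1,"slide": [0.01,0.4,0],"rotation": [-0.19,0.03,0.02]}
    - {"jaw": -1,"slide": [0.01,0.48,0],"rotation": [-0.21,0.03,0.02]}
    - {"jaw": -1,"slide": [0.01,0.4,0],"rotation": [-0.16,0.03,0.02]}
    - {"jaw": -1,"slide": [0.01,0.24,0],"rotation": [-0.16,0.03,0.01]}

```text
t: 10.97
eef_pos: [0.4855, 0.0675, 0.1555]
ee_rot: [-0.002, 0.997, -0.077, 0.001]
force: [0.0, 0.5, -9.2]
grip_width: 0.0301
grip_force: 45.0
```

```bash
python3 cyc.py 2 mm=6,10,12,10,5,5,10,12,8,4
```

```text
t11.07 meas [0.0115, 0.0106] est lean 0.015 rate 0.059 bias 0.002 cmdroll -0.005 roll -0.005 k 45 pos [0.4856 0.068  0.1555] yaw -8.73
[{"jaw": -1, "slide": [0.0, 0.24, 0.0], "rotation": [-0.45, 0.07, 0.01]}, {"jaw": -1, "slide": [0.01, 0.4, 0.0], "rotation": [0.09, -0.01, 0.02]}, {"jaw": -1, "slide": [0.01, 0.48, 0.0], "rotation": [0.16, -0.02, 0.02]}, {"jaw": -1, "slide": [0.01, 0.4, 0.0], "rotation": [0.12, -0.02, 0.02]}, {"jaw": -1, "slide": [0.0, 0.2, 0.0], "rotation": [0.05, -0.01, 0.01]}]
lean [ 0.009  0.    -0.008 -0.012 -0.008  0.006] rel [-0.026 -0.034 -0.027 -0.018 -0.008  0.007]
end [-0.008  0.154]
```

Call:
drive_tool:
  deltas:
    - {"jaw": -1,"slide": [0,0.24,0],"rotation": [-0.45,0.07,0.01]}
    - {"jaw": -1,"slide": [0.01,0.4,0],"rotation": [0.09,-0.01,0.02]}
    - {"jaw": -1,"slide": [0.01,0.48,0],"rotation": [0.16,-0.02,0.02]}
    - {"jaw": -1,"slide": [0.01,0.4,0],"rotation": [0.12,-0.02,0.02]}
    - {"jaw": -1,"slide": [0,0.2,0],"rotation": [0.05,-0.01,0.01]}

```text
t: 11.48
eef_pos: [0.4861, 0.1117, 0.1555]
ee_rot: [-0.002, 0.997, -0.072, 0.001]
force: [-0.3, -0.8, -8.1]
grip_width: 0.0301
grip_force: 45.0
```

```bash
python3 cyc.py 2 mm=5,9,12,9,4,2,2,2,1,0
```

```text
t11.58 meas [0.0035, 0.0124] est lean 0.022 rate 0.197 bias 0.009 cmdroll -0.002 roll -0.002 k 50 pos [0.486  0.1111 0.1555] yaw -8.28
[{"jaw": -1, "slide": [0.0, 0.2, 0.0], "rotation": [0.59, -0.09, 0.01]}, {"jaw": -1, "slide": [0.01, 0.36, 0.0], "rotation": [-0.11, 0.02, 0.02]}, {"jaw": -1, "slide": [0.01, 0.48, 0.0], "rotation": [-0.13, 0.02, 0.02]}, {"jaw": -1, "slide": [0.01, 0.36, 0.0], "rotation": [-0.1, 0.01, 0.02]}, {"jaw": -1, "slide": [0.0, 0.16, 0.0], "rotation": [-0.12, 0.02, 0.01]}]
lean [0.034 0.033 0.022 0.011 0.007 0.009] rel [0.088 0.087 0.063 0.041 0.024 0.024]
end [0.007 0.042]
```

Call:
drive_tool:
  deltas:
    - {"jaw": -1,"slide": [0,0.2,0],"rotation": [0.59,-0.09,0.01]}
    - {"jaw": -1,"slide": [0.01,0.36,0],"rotation": [-0.11,0.02,0.02]}
    - {"jaw": -1,"slide": [0.01,0.48,0],"rotation": [-0.13,0.02,0.02]}
    - {"jaw": -1,"slide": [0.01,0.36,0],"rotation": [-0.1,0.01,0.02]}
    - {"jaw": -1,"slide": [0,0.16,0],"rotation": [-0.12,0.02,0.01]}

```text
t: 12.0
eef_pos: [0.4869, 0.1501, 0.1556]
ee_rot: [-0.007, 0.998, -0.068, 0.001]
force: [0.1, 0.0, -7.8]
grip_width: 0.0302
grip_force: 45.0
```

```bash
python3 - <<'E'
s=open("cyc.py").read()
s=s.replace('''        st=env.state(); c=shot("scene"); m,''','''        if k==1 and "w" in sys.argv:
            c=shot("wrist","w5"); np.savez("w5.npz",img=c["img"],M=c["M"],E=c["E"],f=c["f"],cx=c["cx"],cy=c["cy"])
            for i in range(round(.05/DT)): x=step(x,S["cmd"])
            P=cov(P,.05)
        st=env.state(); c=shot("scene"); m,''')
open("cyc.py","w").write(s)
E
python3 cyc.py 2 w mm=0,0,0,0,0,0,0,0,0,0
python3 - <<'E'
import cv2;I=cv2.imread("pics/w5.png"); cv2.imwrite("pics/w5c.png",I[:310])
E
```

```text
t12.15 meas [-0.0068, -0.0064] est lean -0.008 rate -0.023 bias 0.004 cmdroll -0.015 roll -0.015 k 55 pos [0.4867 0.1497 0.1554] yaw -7.77
[{"jaw": -1, "slide": [0.0, 0.0, 0.0], "rotation": [-0.42, 0.06, 0.0]}, {"jaw": -1, "slide": [0.0, 0.0, 0.0], "rotation": [0.05, -0.01, 0.0]}, {"jaw": -1, "slide": [0.0, 0.0, 0.0], "rotation": [0.1, -0.01, 0.0]}, {"jaw": -1, "slide": [0.0, 0.0, 0.0], "rotation": [0.07, -0.01, 0.0]}, {"jaw": -1, "slide": [0.0, 0.0, 0.0], "rotation": [0.06, -0.01, 0.0]}]
lean [-0.013 -0.014 -0.013 -0.011 -0.008 -0.006] rel [-0.034 -0.039 -0.028 -0.018 -0.009 -0.006]
end [-0.008  0.023]
```

View pics/w5c.png

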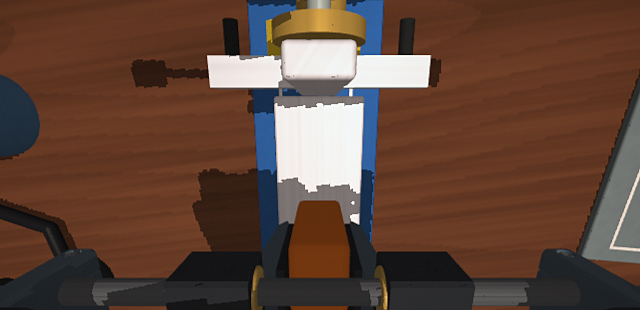

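Call:
drive_tool:
  deltas:
    - {"jaw": -1,"slide": [0,0,0],"rotation": [-0.42,0.06,0]}
    - {"jaw": -1,"slide": [0,0,0],"rotation": [0.05,-0.01,0]}
    - {"jaw": -1,"slide": [0,0,0],"rotation": [0.1,-0.01,0]}
    - {"jaw": -1,"slide": [0,0,0],"rotation": [0.07,-0.01,0]}
    - {"jaw": -1,"slide": [0,0,0],"rotation": [0.06,-0.01,0]}

```text
t: 12.57
eef_pos: [0.4866, 0.1492, 0.1555]
ee_rot: [-0.001, 0.998, -0.069, 0.0]
force: [0.2, -0.9, -8.1]
grip_width: 0.03
grip_force: 45.0
```

```bash
python3 cyc.py 2 mm=0,0,0,0,0,0,0,0,0,0
python3 - <<'E'
from loc import *
c=dict(np.load("w5.npz")); I=c["img"]; H=cv2.cvtColor(I,cv2.COLOR_RGB2HSV); h,s,v=[H[:,:,i].astype(int) for i in range(3)]
b=(h>95)&(h<125)&(s>110); L=[];Rr=[]
for r in list(range(10,50,5))+list(range(100,235,5)):
    x=np.nonzero(b[r,230:400])[0]+230
    if len(x)>4 and x.max()-x.min()>90: L.append(onz(c,x.min(),r,.008)[:2]); Rr.append(onz(c,x.max()+1,r,.008)[:2]); 
L,Rr=np.array(L),np.array(Rr)
for P in (L,Rr): k=np.polyfit(P[:,0],P[:,1],1); res=P[:,1]-np.polyval(k,P[:,0]); print("yaw",np.degrees(np.arctan(k[0])),"y at x=.487",np.polyval(k,.487),"at .6",np.polyval(k,.6),"res",res.std(),len(P))
# calibration of same method on parking dock (w3, tool at .4956,-.2068,.0741)
I=cv2.imread("pics/w3.png")[:,:,::-1]; H=cv2.cvtColor(I,cv2.COLOR_RGB2HSV); v=H[:,:,2].astype(int); s=H[:,:,1].astype(int)
for r in (110,130,150,170): x=np.nonzero((s[r,215:430]<70)&(v[r,215:430]>80))[0]+215; print(r,x.min(),x.max(),(x.min()+x.max())/2)
E
```

```text
t12.67 meas [0.0086, 0.0107] est lean 0.015 rate 0.075 bias 0.013 cmdroll -0.001 roll -0.001 k 60 pos [0.4866 0.1491 0.1556] yaw -7.89
[{"jaw": -1, "slide": [0.0, 0.0, 0.0], "rotation": [0.61, -0.09, 0.0]}, {"jaw": -1, "slide": [0.0, 0.0, 0.0], "rotation": [-0.15, 0.02, 0.0]}, {"jaw": -1, "slide": [0.0, 0.0, 0.0], "rotation": [-0.2, 0.03, 0.0]}, {"jaw": -1, "slide": [0.0, 0.0, 0.0], "rotation": [-0.15, 0.02, 0.0]}, {"jaw": -1, "slide": [0.0, 0.0, 0.0], "rotation": [-0.12, 0.02, 0.0]}]
lean [0.025 0.027 0.025 0.021 0.016 0.012] rel [0.079 0.079 0.057 0.036 0.018 0.012]
end [ 0.016 -0.044]
yaw -6.453355893372558 y at x=.487 0.21568014026902313 at .6 0.20289859462948207 res 0.0027500031260081896 35
yaw -7.760117583060735 y at x=.487 0.09642703550803593 at .6 0.08102808625673462 res 0.00028388769706313185 35
110 233 402 317.5
130 234 401 317.5
150 236 399 317.5
170 237 398 317.5
```

Call:
drive_tool:
  deltas:
    - {"jaw": -1,"slide": [0,0,0],"rotation": [0.61,-0.09,0]}
    - {"jaw": -1,"slide": [0,0,0],"rotation": [-0.15,0.02,0]}
    - {"jaw": -1,"slide": [0,0,0],"rotation": [-0.2,0.03,0]}
    - {"jaw": -1,"slide": [0,0,0],"rotation": [-0.15,0.02,0]}
    - {"jaw": -1,"slide": [0,0,0],"rotation": [-0.12,0.02,0]}

```text
t: 13.08
eef_pos: [0.4871, 0.1504, 0.1556]
ee_rot: [0.001, 0.998, -0.068, 0.001]
force: [-0.7, 0.7, -8.3]
grip_width: 0.0298
grip_force: 45.0
```

```bash
python3 cyc.py 3 mm=1,2,2,2,1,0,0,0,0,0
```

```text
t13.23 meas [-0.0041, -0.0093, -0.0124] est lean -0.019 rate -0.103 bias 0.003 cmdroll 0.000 roll 0.001 k 65 pos [0.4869 0.1506 0.1554] yaw -7.75
[{"jaw": -1, "slide": [0.0, 0.04, 0.0], "rotation": [-0.85, 0.12, 0.0]}, {"jaw": -1, "slide": [0.0, 0.08, 0.0], "rotation": [0.11, -0.02, 0.0]}, {"jaw": -1, "slide": [0.0, 0.08, 0.0], "rotation": [0.32, -0.04, 0.0]}, {"jaw": -1, "slide": [0.0, 0.08, 0.0], "rotation": [0.26, -0.03, 0.0]}, {"jaw": -1, "slide": [0.0, 0.04, 0.0], "rotation": [0.2, -0.03, 0.0]}]
lean [-0.033 -0.04  -0.039 -0.035 -0.028 -0.021] rel [-0.109 -0.121 -0.09  -0.057 -0.028 -0.017]
end [-0.028  0.082]
```

Call:
drive_tool:
  deltas:
    - {"jaw": -1,"slide": [0,0.04,0],"rotation": [-0.8,0.11,0]}
    - {"jaw": -1,"slide": [0,0.08,0],"rotation": [0.12,-0.02,0]}
    - {"jaw": -1,"slide": [0,0.08,0],"rotation": [0.3,-0.04,0]}
    - {"jaw": -1,"slide": [0,0.08,0],"rotation": [0.24,-0.03,0]}
    - {"jaw": -1,"slide": [0,0.04,0],"rotation": [0.18,-0.02,0]}

```text
t: 13.65
eef_pos: [0.4867, 0.1582, 0.1555]
ee_rot: [-0.003, 0.998, -0.068, 0.0]
force: [-0.3, -0.6, -7.7]
grip_width: 0.03
grip_force: 45.0
```

```bash
python3 - <<'E'
import json,numpy as np; S=json.load(open("log.json"))
yh=np.array([.135,.991])
S["rows"]=[[.025*s*.991,-np.radians(6)*(a*.991-b*.135)] for s,a,b in ((.04,-.8,.11),(.08,.12,-.02),(.08,.3,-.04),(.08,.24,-.03),(.04,.18,-.02))]; json.dump(S,open("log.json","w"))
E
sed -i 's/12\.6\*x\[3\]/13.6*x[3]/' cyc.py; python3 cyc.py 3 mm=0,0,0,0,0,0,0,0,0,0
```

```text
t13.80 meas [-0.0037, 0.0034, 0.0085] est lean 0.017 rate 0.144 bias 0.015 cmdroll -0.004 roll -0.004 k 70 pos [0.4867 0.1574 0.1555] yaw -7.87
[{"jaw": -1, "slide": [0.0, -0.0, 0.0], "rotation": [0.85, -0.12, 0.0]}, {"jaw": -1, "slide": [0.0, -0.0, 0.0], "rotation": [-0.13, 0.02, 0.0]}, {"jaw": -1, "slide": [0.0, -0.0, 0.0], "rotation": [-0.31, 0.04, 0.0]}, {"jaw": -1, "slide": [0.0, -0.0, 0.0], "rotation": [-0.24, 0.03, 0.0]}, {"jaw": -1, "slide": [0.0, -0.0, 0.0], "rotation": [-0.19, 0.03, 0.0]}]
lean [0.033 0.04  0.037 0.031 0.024 0.017] rel [0.112 0.122 0.09  0.057 0.029 0.019]
end [ 0.024 -0.072]
```

```bash
sed -i 's/13\.6\*x\[3\]/16*x[3]/' cyc.py
python3 - <<'E'
import json; S=json.load(open("log.json")); S["rows"]=[]; S["x"][:3]=[.015,.13,.0]; json.dump(S,open("log.json","w"))
E
python3 cyc.py 0 mm=0,0,0,0,0,0,0,0,0,0
```

```text
t13.80 meas [] est lean 0.015 rate 0.130 bias 0.000 cmdroll -0.004 roll -0.004 k 70 pos [0.4867 0.1574 0.1555] yaw -7.87
[{"jaw": -1, "slide": [0.0, -0.0, 0.0], "rotation": [0.73, -0.1, 0.0]}, {"jaw": -1, "slide": [0.0, -0.0, 0.0], "rotation": [-0.22, 0.03, 0.0]}, {"jaw": -1, "slide": [0.0, -0.0, 0.0], "rotation": [-0.26, 0.04, 0.0]}, {"jaw": -1, "slide": [0.0, -0.0, 0.0], "rotation": [-0.18, 0.03, 0.0]}, {"jaw": -1, "slide": [0.0, -0.0, 0.0], "rotation": [-0.13, 0.02, 0.0]}]
lean [0.029 0.034 0.031 0.025 0.018 0.012] rel [0.098 0.095 0.065 0.039 0.018 0.009]
end [ 0.018 -0.065]
```

Call:
drive_tool:
  deltas:
    - {"jaw": -1,"slide": [0,0,0],"rotation": [0.73,-0.1,0]}
    - {"jaw": -1,"slide": [0,0,0],"rotation": [-0.22,0.03,0]}
    - {"jaw": -1,"slide": [0,0,0],"rotation": [-0.26,0.04,0]}
    - {"jaw": -1,"slide": [0,0,0],"rotation": [-0.18,0.03,0]}
    - {"jaw": -1,"slide": [0,0,0],"rotation": [-0.13,0.02,0]}

```text
t: 14.22
eef_pos: [0.487, 0.158, 0.1556]
ee_rot: [0.002, 0.998, -0.068, -0.0]
force: [0.2, 0.8, -7.9]
grip_width: 0.0297
grip_force: 45.0
```

```bash
python3 cyc.py 3 mm=0,0,0,0,0,0,0,0,0,0
```

```text
t14.37 meas [0.0124, 0.0069, 0.0066] est lean 0.002 rate -0.065 bias -0.001 cmdroll 0.003 roll 0.003 k 75 pos [0.4868 0.1583 0.1554] yaw -7.78
[{"jaw": -1, "slide": [0.0, -0.0, 0.0], "rotation": [-0.24, 0.03, 0.0]}, {"jaw": -1, "slide": [0.0, -0.0, 0.0], "rotation": [0.07, -0.01, 0.0]}, {"jaw": -1, "slide": [0.0, -0.0, 0.0], "rotation": [0.09, -0.01, 0.0]}, {"jaw": -1, "slide": [0.0, -0.0, 0.0], "rotation": [0.06, -0.01, 0.0]}, {"jaw": -1, "slide": [0.0, -0.0, 0.0], "rotation": [0.05, -0.01, 0.0]}]
lean [-0.005 -0.008 -0.008 -0.007 -0.005 -0.004] rel [-0.029 -0.03  -0.021 -0.013 -0.006 -0.004]
end [-0.005  0.013]
```

Call:
drive_tool:
  deltas:
    - {"jaw": -1,"slide": [0,0,0],"rotation": [-0.24,0.03,0]}
    - {"jaw": -1,"slide": [0,0,0],"rotation": [0.07,-0.01,0]}
    - {"jaw": -1,"slide": [0,0,0],"rotation": [0.09,-0.01,0]}
    - {"jaw": -1,"slide": [0,0,0],"rotation": [0.06,-0.01,0]}
    - {"jaw": -1,"slide": [0,0,0],"rotation": [0.05,-0.01,0]}

```text
t: 14.78
eef_pos: [0.4866, 0.1575, 0.1555]
ee_rot: [-0.001, 0.998, -0.068, -0.0]
force: [1.0, 0.3, -7.7]
grip_width: 0.0298
grip_force: 45.0
```

```bash
python3 cyc.py 3 mm=0,0,0,0,0,0,0,0,0,0
```

```text
t14.93 meas [0.0209, 0.0243, 0.0279] est lean 0.033 rate 0.100 bias 0.012 cmdroll -0.000 roll -0.000 k 80 pos [0.4867 0.1575 0.1555] yaw -7.87
[{"jaw": -1, "slide": [0.0, -0.0, 0.0], "rotation": [0.85, -0.12, 0.0]}, {"jaw": -1, "slide": [0.0, -0.0, 0.0], "rotation": [-0.23, 0.03, 0.0]}, {"jaw": -1, "slide": [0.0, -0.0, 0.0], "rotation": [-0.31, 0.04, 0.0]}, {"jaw": -1, "slide": [0.0, -0.0, 0.0], "rotation": [-0.22, 0.03, 0.0]}, {"jaw": -1, "slide": [0.0, -0.0, 0.0], "rotation": [-0.15, 0.02, 0.0]}]
lean [0.046 0.049 0.043 0.034 0.025 0.016] rel [0.122 0.119 0.081 0.048 0.022 0.011]
end [ 0.025 -0.091]
```

```bash
sed -i 's/(-.09,.09)/(-.055,.055)/' cyc.py; cp log.json lk.json; for m in 3,3,2,1,0,0,0,0,0,0 4,4,3,1,0,0,0,0,0,0; do python3 - <<'E'
import json; S=json.load(open("lk.json")); S["rows"]=[]; json.dump(S,open("log.json","w"))
E
python3 cyc.py 0 goto=0.4895,0.177,-7.8,50 mm=$m; done
```

```text
t14.93 meas [] est lean 0.033 rate 0.100 bias 0.012 cmdroll -0.000 roll -0.000 k 0 pos [0.4867 0.1575 0.1555] yaw -7.87
[{"jaw": -1, "slide": [0.02, 0.12, 0.0], "rotation": [0.52, -0.07, 0.0]}, {"jaw": -1, "slide": [0.02, 0.12, 0.0], "rotation": [0.09, -0.01, 0.0]}, {"jaw": -1, "slide": [0.01, 0.08, 0.0], "rotation": [-0.25, 0.03, 0.0]}, {"jaw": -1, "slide": [0.01, 0.04, 0.0], "rotation": [-0.21, 0.03, 0.0]}, {"jaw": -1, "slide": [0.0, 0.0, 0.0], "rotation": [-0.17, 0.02, 0.0]}]
lean [0.041 0.042 0.036 0.029 0.021 0.015] rel [0.087 0.105 0.079 0.049 0.023 0.013]
end [ 0.021 -0.068]
t14.93 meas [] est lean 0.033 rate 0.100 bias 0.012 cmdroll -0.000 roll -0.000 k 0 pos [0.4867 0.1575 0.1555] yaw -7.87
[{"jaw": -1, "slide": [0.02, 0.16, 0.0], "rotation": [0.52, -0.07, 0.0]}, {"jaw": -1, "slide": [0.02, 0.16, 0.0], "rotation": [0.02, -0.0, 0.0]}, {"jaw": -1, "slide": [0.02, 0.12, 0.0], "rotation": [-0.22, 0.03, 0.0]}, {"jaw": -1, "slide": [0.01, 0.04, 0.0], "rotation": [-0.18, 0.03, 0.0]}, {"jaw": -1, "slide": [0.0, 0.0, 0.0], "rotation": [-0.15, 0.02, 0.0]}]
lean [0.039 0.038 0.032 0.025 0.019 0.013] rel [0.085 0.095 0.07  0.043 0.021 0.013]
end [ 0.019 -0.056]
```

Call:
drive_tool:
  deltas:
    - {"jaw": -1,"slide": [0.02,0.16,0],"rotation": [0.52,-0.07,0]}
    - {"jaw": -1,"slide": [0.02,0.16,0],"rotation": [0.02,0,0]}
    - {"jaw": -1,"slide": [0.02,0.12,0],"rotation": [-0.22,0.03,0]}
    - {"jaw": -1,"slide": [0.01,0.04,0],"rotation": [-0.18,0.03,0]}
    - {"jaw": -1,"slide": [0,0,0],"rotation": [-0.15,0.02,0]}

```text
t: 15.35
eef_pos: [0.4888, 0.1702, 0.1556]
ee_rot: [0.001, 0.998, -0.068, -0.0]
force: [0.6, 0.0, -8.0]
grip_width: 0.0296
grip_force: 45.0
```

```bash
python3 cyc.py 3 mm=0,0,0,0,0,0,0,0,0,0
```

```text
t15.50 meas [-0.0008, -0.0069, -0.0094] est lean -0.016 rate -0.108 bias 0.003 cmdroll 0.001 roll 0.001 k 5 pos [0.4885 0.1703 0.1554] yaw -7.77
[{"jaw": -1, "slide": [0.0, 0.0, 0.0], "rotation": [-0.52, 0.07, -0.0]}, {"jaw": -1, "slide": [0.0, 0.0, 0.0], "rotation": [-0.04, 0.01, -0.0]}, {"jaw": -1, "slide": [0.0, 0.0, 0.0], "rotation": [0.24, -0.03, 0.0]}, {"jaw": -1, "slide": [0.0, 0.0, 0.0], "rotation": [0.2, -0.03, 0.0]}, {"jaw": -1, "slide": [0.0, 0.0, 0.0], "rotation": [0.15, -0.02, 0.0]}]
lean [-0.028 -0.034 -0.032 -0.027 -0.02  -0.014] rel [-0.075 -0.093 -0.071 -0.044 -0.021 -0.012]
end [-0.02   0.064]
```

```bash
sed -i 's/\.003\*\*2/.0015**2/; s/\[1e-6,4e-3,4e-4\]/[1e-6,4e-3,1e-4]/; s/16\*x\[3\]/17*x[3]/' cyc.py
python3 - <<'E'
import json; S=json.load(open("log.json")); S["rows"]=[]; S["x"][:3]=[-.0137,-.088,0.003]; json.dump(S,open("log.json","w"))
E
python3 cyc.py 0 goto=0.487,0.1572,-7.77,50 mm=3,4,3,2,1,0,0,0,0,0
```

```text
t15.50 meas [] est lean -0.014 rate -0.088 bias 0.003 cmdroll 0.001 roll 0.001 k 0 pos [0.4885 0.1703 0.1554] yaw -7.77
[{"jaw": -1, "slide": [-0.01, -0.12, 0.0], "rotation": [-0.32, 0.04, 0.0]}, {"jaw": -1, "slide": [-0.02, -0.16, 0.0], "rotation": [0.08, -0.01, 0.0]}, {"jaw": -1, "slide": [-0.01, -0.12, 0.0], "rotation": [0.1, -0.01, 0.0]}, {"jaw": -1, "slide": [-0.01, -0.08, 0.0], "rotation": [0.07, -0.01, 0.0]}, {"jaw": -1, "slide": [-0.0, -0.04, 0.0], "rotation": [0.06, -0.01, 0.0]}]
lean [-0.018 -0.017 -0.013 -0.009 -0.005 -0.004] rel [-0.047 -0.044 -0.03  -0.018 -0.008 -0.006]
end [-0.005  0.012]
```

Call:
drive_tool:
  deltas:
    - {"jaw": -1,"slide": [-0.01,-0.12,0],"rotation": [-0.32,0.04,0]}
    - {"jaw": -1,"slide": [-0.02,-0.16,0],"rotation": [0.08,-0.01,0]}
    - {"jaw": -1,"slide": [-0.01,-0.12,0],"rotation": [0.1,-0.01,0]}
    - {"jaw": -1,"slide": [-0.01,-0.08,0],"rotation": [0.07,-0.01,0]}
    - {"jaw": -1,"slide": [0,-0.04,0],"rotation": [0.06,-0.01,0]}

```text
t: 15.92
eef_pos: [0.487, 0.156, 0.1555]
ee_rot: [0.001, 0.998, -0.069, -0.001]
force: [-0.7, 0.3, -7.2]
grip_width: 0.0298
grip_force: 45.0
```

```bash
python3 cyc.py 3 mm=0,0,0,0,0,0,0,0,0,0
```

```text
t16.07 meas [0.0062, 0.0089, 0.0102] est lean 0.013 rate 0.049 bias 0.007 cmdroll 0.002 roll 0.002 k 5 pos [0.4873 0.1563 0.1556] yaw -7.89
[{"jaw": -1, "slide": [-0.0, 0.0, 0.0], "rotation": [0.4, -0.06, 0.0]}, {"jaw": -1, "slide": [-0.0, 0.0, 0.0], "rotation": [-0.12, 0.02, 0.0]}, {"jaw": -1, "slide": [-0.0, 0.0, 0.0], "rotation": [-0.14, 0.02, 0.0]}, {"jaw": -1, "slide": [-0.0, 0.0, 0.0], "rotation": [-0.09, 0.01, 0.0]}, {"jaw": -1, "slide": [-0.0, 0.0, 0.0], "rotation": [-0.06, 0.01, 0.0]}]
lean [0.019 0.02  0.018 0.014 0.011 0.007] rel [0.053 0.05  0.033 0.019 0.009 0.004]
end [ 0.011 -0.037]
```

Call:
drive_tool:
  deltas:
    - {"jaw": -1,"slide": [0,0,-0.1],"rotation": [0.4,-0.06,0]}
    - {"jaw": -1,"slide": [0,0,-0.3],"rotation": [-0.12,0.02,0]}
    - {"jaw": -1,"slide": [0,0,-0.3],"rotation": [-0.14,0.02,0]}
    - {"jaw": -1,"slide": [0,0,-0.2],"rotation": [-0.09,0.01,0]}
    - {"jaw": -1,"slide": [0,0,-0.1],"rotation": [-0.06,0.01,0]}

```text
t: 16.48
eef_pos: [0.4866, 0.1571, 0.1291]
ee_rot: [0.002, 0.998, -0.068, -0.002]
force: [-0.7, 0.5, -8.8]
grip_width: 0.0299
grip_force: 45.0
```

```bash
python3 cyc.py 3 mm=0,0,0,0,0,0,0,0,0,0
```

```text
t16.63 meas [-0.0019, -0.0033, -0.0066] est lean -0.009 rate -0.055 bias 0.004 cmdroll 0.003 roll 0.004 k 10 pos [0.4872 0.1573 0.13  ] yaw -7.79
[{"jaw": -1, "slide": [-0.0, -0.0, 0.0], "rotation": [-0.31, 0.04, 0.0]}, {"jaw": -1, "slide": [-0.0, -0.0, 0.0], "rotation": [0.11, -0.01, 0.0]}, {"jaw": -1, "slide": [-0.0, -0.0, 0.0], "rotation": [0.12, -0.02, 0.0]}, {"jaw": -1, "slide": [-0.0, -0.0, 0.0], "rotation": [0.08, -0.01, 0.0]}, {"jaw": -1, "slide": [-0.0, -0.0, 0.0], "rotation": [0.05, -0.01, 0.0]}]
lean [-0.016 -0.017 -0.015 -0.012 -0.009 -0.006] rel [-0.046 -0.043 -0.028 -0.016 -0.008 -0.004]
end [-0.009  0.03 ]
```

Call:
drive_tool:
  deltas:
    - {"jaw": -1,"slide": [0,0,0],"rotation": [-0.28,0.04,0]}
    - {"jaw": -1,"slide": [0,0,0],"rotation": [0.1,-0.01,0]}
    - {"jaw": -1,"slide": [0,0,0],"rotation": [0.11,-0.02,0]}
    - {"jaw": -1,"slide": [0,0,0],"rotation": [0.07,-0.01,0]}
    - {"jaw": -1,"slide": [0,0,0],"rotation": [0.05,-0.01,0]}

```text
t: 17.05
eef_pos: [0.4872, 0.1565, 0.1306]
ee_rot: [-0.002, 0.998, -0.069, -0.0]
force: [0.2, -0.2, -9.0]
grip_width: 0.0298
grip_force: 45.0
```

```bash
python3 cyc.py 3 w mm=0,0,0,0,0,0,0,0,0,0
python3 - <<'E'
from loc import *
c=dict(np.load("w5.npz")); I=c["img"]; H=cv2.cvtColor(I,cv2.COLOR_RGB2HSV); h,s,v=[H[:,:,i].astype(int) for i in range(3)]
b=(h>95)&(h<125)&(s>110); L=[];Rr=[]
for r in range(100,215,5):
    x=np.nonzero(b[r,215:415])[0]+215
    if len(x)>4: 
        if r<165: L.append(onz(c,x.min(),r,.008)[:2])
        Rr.append(onz(c,x.max()+1,r,.008)[:2])
for P in (np.array(L),np.array(Rr)): k=np.polyfit(P[:,0],P[:,1],1); print("yaw",np.degrees(np.arctan(k[0])),"y at .487",np.polyval(k,.487),"at .56",np.polyval(k,.56),"res",(P[:,1]-np.polyval(k,P[:,0])).std())
E
```

```text
t17.25 meas [0.0, 0.0032, 0.0055] est lean 0.007 rate 0.037 bias 0.005 cmdroll -0.002 roll -0.002 k 15 pos [0.4873 0.1566 0.1306] yaw -7.86
[{"jaw": -1, "slide": [-0.0, 0.0, 0.0], "rotation": [0.23, -0.03, 0.0]}, {"jaw": -1, "slide": [-0.0, 0.0, 0.0], "rotation": [-0.08, 0.01, 0.0]}, {"jaw": -1, "slide": [-0.0, 0.0, 0.0], "rotation": [-0.09, 0.01, 0.0]}, {"jaw": -1, "slide": [-0.0, 0.0, 0.0], "rotation": [-0.06, 0.01, 0.0]}, {"jaw": -1, "slide": [-0.0, 0.0, 0.0], "rotation": [-0.04, 0.01, 0.0]}]
lean [0.012 0.012 0.011 0.008 0.006 0.004] rel [0.034 0.032 0.021 0.012 0.005 0.002]
end [ 0.006 -0.025]
yaw -7.359758054758717 y at .487 0.21584779155494122 at .56 0.2064188789110466 res 0.00023385823910562577
yaw -7.7189733893748835 y at .487 0.09654007829309767 at .56 0.08664547422959717 res 0.00026642486122424895
```

Call:
drive_tool:
  deltas:
    - {"jaw": -1,"slide": [0,0,0],"rotation": [0.23,-0.03,0]}
    - {"jaw": -1,"slide": [0,0,0],"rotation": [-0.08,0.01,0]}
    - {"jaw": -1,"slide": [0,0,0],"rotation": [-0.09,0.01,0]}
    - {"jaw": -1,"slide": [0,0,0],"rotation": [-0.06,0.01,0]}
    - {"jaw": -1,"slide": [0,0,0],"rotation": [-0.04,0.01,0]}

```text
t: 17.67
eef_pos: [0.4874, 0.1571, 0.1305]
ee_rot: [0.001, 0.998, -0.068, -0.0]
force: [0.1, 0.1, -7.8]
grip_width: 0.0299
grip_force: 45.0
```

```bash
python3 cyc.py 3 mm=0,0,0,0,0,0,0,0,0,0
```

```text
t17.82 meas [0.0027, 0.002, 0.0015] est lean 0.000 rate -0.015 bias 0.006 cmdroll 0.002 roll 0.002 k 20 pos [0.4873 0.1571 0.1304] yaw -7.81
[{"jaw": -1, "slide": [-0.0, 0.0, 0.0], "rotation": [-0.03, 0.0, 0.0]}, {"jaw": -1, "slide": [-0.0, 0.0, 0.0], "rotation": [0.02, -0.0, 0.0]}, {"jaw": -1, "slide": [-0.0, 0.0, 0.0], "rotation": [0.02, -0.0, 0.0]}, {"jaw": -1, "slide": [-0.0, 0.0, 0.0], "rotation": [0.01, -0.0, 0.0]}, {"jaw": -1, "slide": [-0.0, 0.0, 0.0], "rotation": [0.01, -0.0, 0.0]}]
lean [-0.001 -0.001 -0.002 -0.002 -0.002 -0.002] rel [-0.005 -0.005 -0.003 -0.002 -0.    -0.001]
end [-0.002 -0.002]
```

Call:
drive_tool:
  deltas:
    - {"jaw": -1,"slide": [0,-0.02,0],"rotation": [-0.03,0,0]}
    - {"jaw": -1,"slide": [0,-0.02,0],"rotation": [0.02,0,0]}
    - {"jaw": -1,"slide": [0,0,0],"rotation": [0.02,0,0]}
    - {"jaw": -1,"slide": [0,0,0],"rotation": [0.01,0,0]}
    - {"jaw": -1,"slide": [0,0,0],"rotation": [0.01,0,0]}

```text
t: 18.23
eef_pos: [0.4873, 0.1557, 0.1305]
ee_rot: [-0.001, 0.998, -0.068, -0.001]
force: [-0.1, 0.1, -8.0]
grip_width: 0.0298
grip_force: 45.0
```

```bash
python3 cyc.py 3 mm=0,0,0,0,0,0,0,0,0,0
```

```text
t18.38 meas [0.0059, 0.0064, 0.0073] est lean 0.008 rate 0.019 bias 0.009 cmdroll -0.001 roll -0.001 k 25 pos [0.4873 0.1557 0.1305] yaw -7.84
[{"jaw": -1, "slide": [-0.0, 0.0, 0.0], "rotation": [0.17, -0.02, 0.0]}, {"jaw": -1, "slide": [-0.0, 0.0, 0.0], "rotation": [-0.06, 0.01, 0.0]}, {"jaw": -1, "slide": [-0.0, 0.0, 0.0], "rotation": [-0.07, 0.01, 0.0]}, {"jaw": -1, "slide": [-0.0, 0.0, 0.0], "rotation": [-0.04, 0.01, 0.0]}, {"jaw": -1, "slide": [-0.0, 0.0, 0.0], "rotation": [-0.03, 0.0, 0.0]}]
lean [0.011 0.011 0.009 0.007 0.006 0.004] rel [0.027 0.025 0.016 0.009 0.004 0.002]
end [ 0.006 -0.017]
```

Call:
drive_tool:
  deltas:
    - {"jaw": -1,"slide": [0,0,-0.3],"rotation": [0.17,-0.02,0]}
    - {"jaw": -1,"slide": [0,0,-0.5],"rotation": [-0.06,0.01,0]}
    - {"jaw": -1,"slide": [0,0,-0.5],"rotation": [-0.07,0.01,0]}
    - {"jaw": -1,"slide": [0,0,-0.4],"rotation": [-0.04,0.01,0]}
    - {"jaw": -1,"slide": [0,0,-0.2],"rotation": [-0.02,0,0]}

```text
t: 18.8
eef_pos: [0.4866, 0.1557, 0.0817]
ee_rot: [0.001, 0.998, -0.068, -0.002]
force: [0.4, -0.3, -7.7]
grip_width: 0.0299
grip_force: 45.0
```

Run:
```python
from lean import *
for k in range(2):
    st=env.state(); c=shot("scene","s9"); print(*[np.round(v,3) for v in measure(c,st)], round(body(0,st)[1],4),st["eef_pos"],st["force"])
c=shot("wrist"); I=c["img"]; H=cv2.cvtColor(I,cv2.COLOR_RGB2HSV); h,s,v=[H[:,:,i].astype(int) for i in range(3)]
b=(h>95)&(h<125)&(s>110)
for r in (110,130,150): x=np.nonzero(b[r,215:430])[0]+215; print(r,x.min(),x.max())
```

```text
[-1.000e-03  1.054e+00 -1.239e+00] [ 0.381 -0.171 -0.566  0.31   0.185 -0.139] 3 0.0021 [0.48658065 0.15570773 0.08168247] [ 0.40339579 -0.3335191  -7.67168912]
[-0.002  1.058 -1.25 ] [ 0.404 -0.15  -0.652  0.305  0.247 -0.155] 3 0.0025 [0.48632551 0.15563249 0.0812463 ] [-0.47354904 -0.0626313  -8.95174126]
110 236 399
130 237 398
150 239 396
```

Call:
drive_tool:
  deltas:
    - {"jaw": -1,"slide": [0,0,-0.1],"rotation": [0,0,0]}
    - {"jaw": -1,"slide": [0,0,-0.1],"rotation": [0,0,0]}
    - {"jaw": -1,"slide": [0,0,-0.1],"rotation": [0,0,0]}
    - {"jaw": -1,"slide": [0,0,-0.06],"rotation": [0,0,0]}
    - {"jaw": -1,"slide": [0,0,-0.04],"rotation": [0,0,0]}

```text
t: 19.37
eef_pos: [0.4871, 0.1558, 0.073]
ee_rot: [0.0, 0.998, -0.068, -0.001]
force: [-4.0, 0.0, 2.4]
grip_width: 0.0303
grip_force: 45.0
```

Call:
drive_tool:
  deltas:
    - {"jaw": -1,"slide": [0,0,0],"rotation": [0,0,0]}
    - {"jaw": -1,"slide": [0,0,0],"rotation": [0,0,0]}

```text
t: 19.53
eef_pos: [0.4874, 0.1558, 0.0731]
ee_rot: [0.0, 0.998, -0.068, -0.001]
force: [-0.7, -0.1, -7.5]
grip_width: 0.0297
grip_force: 45.0
```

Run:
```python
from lean import *
for k in range(2):
    st=env.state(); c=shot("scene","s10"); print(*[np.round(v,3) for v in measure(c,st)], round(body(0,st)[1],4),st["eef_pos"],st["force"],st["torque"])
c=shot("wrist"); H=cv2.cvtColor(c["img"],cv2.COLOR_RGB2HSV); h,s,v=[H[:,:,i].astype(int) for i in range(3)]
b=(h>95)&(h<125)&(s>110)
for r in (110,130,150): x=np.nonzero(b[r,215:430])[0]+215; print(r,x.min(),x.max())
```

```text
[-0.007  0.916 -1.206] [ 0.275 -0.135 -0.616  0.206  0.341 -0.071] 3 0.001 [0.48739844 0.15583448 0.073069  ] [-0.69115851 -0.11419412 -7.54747431] [ 0.02789064  0.11804135 -0.00915358]
[-0.008  0.901 -1.18 ] [ 0.298 -0.167 -0.634  0.24   0.336 -0.073] 3 0.0009 [0.48741924 0.15585505 0.07308773] [-0.82559255  0.13177561 -7.76379714] [-0.02128853  0.14613997 -0.03965053]
110 233 403
130 235 401
150 236 400
```

Call:
drive_tool:
  deltas:
    - {"jaw": -1,"slide": [0,0,-0.03],"rotation": [0,0,0]}
    - {"jaw": -1,"slide": [0,0,-0.03],"rotation": [0,0,0]}
    - {"jaw": -1,"slide": [0,0,0],"rotation": [0,0,0]}
    - {"jaw": -1,"slide": [0,0,0],"rotation": [0,0,0]}

```text
t: 20.02
eef_pos: [0.4873, 0.1559, 0.0729]
ee_rot: [0.0, 0.998, -0.068, -0.001]
force: [-4.6, -1.6, 5.8]
grip_width: 0.0297
grip_force: 45.0
```

Run:
```python
from lean import *
st=env.state(); c=shot("scene"); print(*[np.round(v,3) for v in measure(c,st)],st["eef_pos"],st["force"])
c=shot("top","t11"); cv2.imwrite("pics/t11c.png",np.hstack([cv2.resize(c["img"][150:280,225:310,::-1],None,fx=4,fy=4,interpolation=2),cv2.resize(shot("wrist")["img"][:310:,:,::-1],(440,520))[:, :]]))
```

```text
[-0.011  0.883 -1.309] [ 0.346 -0.024 -0.651  0.196  0.305 -0.172] 3 [0.48732044 0.15587152 0.07289844] [-4.62239489 -1.57365592  5.78972194]
```

View pics/t11c.png

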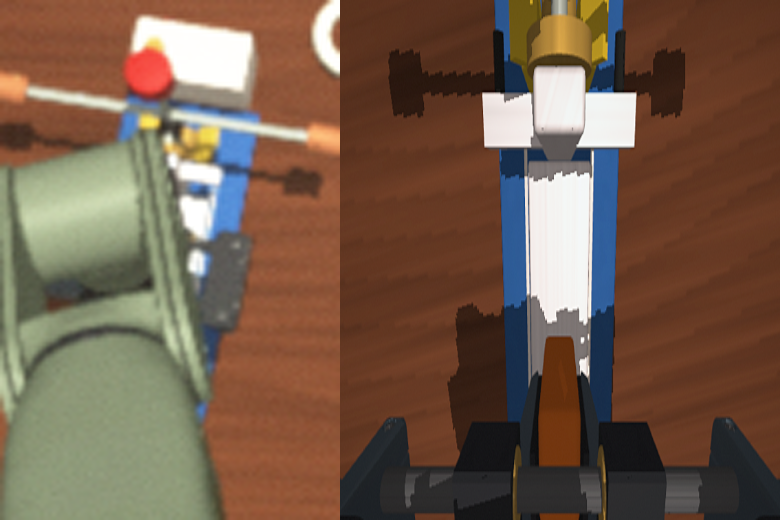

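Call:
drive_tool:
  deltas:
    - {"jaw": 0.2,"slide": [0,0,0],"rotation": [0,0,0]}
    - {"jaw": 0.2,"slide": [0,0,0],"rotation": [0,0,0]}
    - {"jaw": 0.2,"slide": [0,0,0],"rotation": [0,0,0]}
    - {"jaw": 0.2,"slide": [0,0,0],"rotation": [0,0,0]}
    - {"jaw": 0.2,"slide": [0,0,0],"rotation": [0,0,0]}

```text
t: 20.58
eef_pos: [0.4876, 0.1559, 0.0715]
ee_rot: [0.0, 0.998, -0.068, -0.001]
force: [-0.2, -0.4, 0.1]
grip_width: 0.0543
grip_force: 0.0
```

Call:
drive_tool:
  deltas:
    - {"jaw": 0.2,"slide": [0,0,0],"rotation": [0,0,0]}
    - {"jaw": 0.2,"slide": [0,0,0.2],"rotation": [0,0,0]}
    - {"jaw": 0.2,"slide": [0,0,0.4],"rotation": [0,0,0]}
    - {"jaw": 0.2,"slide": [0,0,0.6],"rotation": [0,0,0]}
    - {"jaw": 0.2,"slide": [0,0,0.6],"rotation": [0,0,0]}

```text
t: 21.0
eef_pos: [0.4872, 0.1558, 0.1176]
ee_rot: [0.001, 0.998, -0.068, -0.001]
force: [0.5, 0.4, 0.2]
grip_width: 0.0548
grip_force: 0.0
```

Run:
```python
from lean import *
st=env.state(); s2=dict(st); s2["eef_pos"]=np.array([.4873,.1559,.0729]); c=shot("scene"); print(*[np.round(v,3) for v in measure(c,s2)],st["eef_pos"],st["force"],st["grip_width"])
```

```text
[-0.032  0.822 -1.352] [ 0.303 -0.02  -0.681  0.174  0.378 -0.154] 3 [0.48723034 0.15580079 0.11755023] [0.47168599 0.37384737 0.21382148] 0.05484445457972218
```

Antenna rests against the cheek at −0.03 rad, as expected for a seated mount. I'll retreat straight up, check once more and hand in.

Call:
drive_tool:
  deltas:
    - {"jaw": 0.2,"slide": [0,0,0.8],"rotation": [0,0,0]}
    - {"jaw": 0.2,"slide": [0,0,0.8],"rotation": [0,0,0]}
    - {"jaw": 0.2,"slide": [0,0,0.8],"rotation": [0,0,0]}
    - {"jaw": 0.2,"slide": [0,0,0.4],"rotation": [0,0,0]}
    - {"jaw": 0.2,"slide": [0,0,0],"rotation": [0,0,0]}

```text
t: 21.47
eef_pos: [0.4887, 0.1563, 0.189]
ee_rot: [-0.001, 0.998, -0.068, 0.002]
force: [1.0, -0.7, 0.3]
grip_width: 0.0551
grip_force: 0.0
```

Run:
```python
from lean import *
for k in range(3):
    st=env.state(); s2=dict(st); s2["eef_pos"]=np.array([.4873,.1559,.0729]); c=shot("scene"); print(*[np.round(v,3) for v in measure(c,s2)],st["eef_pos"],st["force"])
w=shot("wrist"); H=cv2.cvtColor(w["img"],cv2.COLOR_RGB2HSV); b=(H[:,:,0]>3)&(H[:,:,0]<22)&(H[:,:,1]>150)&(H[:,:,2]>70); b[:, :290]=0; b[:,350:]=0; b[:150]=0;b[270:]=0
ys,xs=np.nonzero(big(b)[0]); print("orange",xs.min(),xs.max(),ys.min(),ys.max(),onz(w,(xs.min()+xs.max())/2,ys.max(),.098))
print(env.job_done())
```

```text
[-0.029  0.867 -1.139] [ 0.261 -0.004 -0.695  0.128  0.434 -0.124] 3 [0.4887386  0.15625848 0.18903684] [ 0.95271259 -0.72854502  0.33139053]
[-0.027  0.804 -1.262] [ 0.266  0.013 -0.7    0.12   0.434 -0.134] 3 [0.48776232 0.15598788 0.18733214] [-0.02225795  0.3206218  -1.10453201]
[-0.026  0.78  -1.35 ] [ 0.286  0.024 -0.677  0.131  0.391 -0.155] 3 [0.486997   0.15576097 0.1861546 ] [-0.44971626  0.1277795  -0.38119643]
orange 301 335 170 230 [0.46914645 0.15911267 0.098     ]
the job is handed in; nothing more can be done
None
```

The antenna now stands in the blue probe dock with its weight between the fork's cheeks, leaning about 0.03 rad, released and with the gripper clear; I held it free over the dock for over 4 s, but the hand-in returned no verdict and the mount tilt briefly neared the 0.12 rad limit at about 13.4 s.

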